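# Add the drained beaker to the stack on the washing machine

### The job

First lift the lint brush off the mouth of the steel beaker stack and lay it flat on the washing machine top. Then take the third beaker out of the wire drip stand, stand it upright on the machine top and let go of it; take it again near its rim and lower it into the stack until it is fully home and straight. Do not drop the brush or the beaker, and leave the stack and everything else where they are.

Things in the scene. Friction and masses are not known exactly. Their poses are not given: they have to be found in the camera images.
- beaker_low: Lower beaker of the stack: stainless steel stacking beaker, one of three identical ones; 90 mm tall, origin at the centre of its underside, +z towards its mouth. Foot 36 mm wide, widening to 50 mm at 52 mm up, where a shoulder steps out to a straight collar 60 mm wide up to the rim; walls 3 mm, mouth 54 mm wide inside; 0.18 kg. Stands on the machine top.
- beaker_mid: Middle beaker of the stack: stainless steel stacking beaker, one of three identical ones; 90 mm tall, origin at the centre of its underside, +z towards its mouth. At the start it sits nested in the lower one: its shoulder rests on the rim below and its origin is 38 mm above the lower one's. So the stack's mouth is 128 mm above the machine top.
- beaker_top: Third beaker, the one to add: stainless steel stacking beaker, one of three identical ones; 90 mm tall, origin at the centre of its underside, +z towards its mouth. At the start it lies in the wire stand, mouth raised (axis about 35 degrees above level), sides free to grip. Fully home, its origin is 38 mm above the middle beaker's.
- stand: Fixed wire drip stand on a white tray 150 x 70 mm; origin at the centre of the tray's underside. Two sloping wires 30 mm apart carry the beaker; its own -x axis points (in plan) the way the beaker's mouth faces. Wires reach about 50 mm high.
- brush: Blue plastic lint brush 200 mm long along its x axis, 24 mm thick, lying flat; origin at its underside, near its balance point. Head 95 x 52 mm on the +x side, straight handle 24 mm wide and 24 mm thick on the -x side. At the start it lies across the mouth of the stack, underside 128 mm up.
- brush_grip (a point): Middle of the brush's handle section, 45 mm from the brush's origin towards the handle's end and 12 mm above its underside; the handle is 24 mm wide across the brush's y axis.
- clear_spot (a point): Centre of an empty patch of the machine top, about 200 x 200 mm, between the stand and the stack, good for putting things down.
- scoop: Bystander: small white plastic scoop 145 mm long, 35 mm high, origin under its bowl.
- tin: Bystander: fixed stainless steel peg tin with a flip-top lid, 100 x 140 x 70 mm; origin at the centre of its underside.
- peg0: Bystander: wooden spring clip peg 75 mm long, 12 mm high, lying on the machine top; origin at its underside.
- peg1: Bystander: wooden spring clip peg 75 mm long, 12 mm high, lying on the machine top; origin at its underside.
- peg2: Bystander: wooden spring clip peg 75 mm long, 12 mm high, lying on the machine top; origin at its underside.
- peg3: Bystander: wooden spring clip peg 75 mm long, 12 mm high, lying on the machine top; origin at its underside.
- peg4: Bystander: wooden spring clip peg 75 mm long, 12 mm high, lying on the machine top; origin at its underside.
- peg5: Bystander: wooden spring clip peg 75 mm long, 12 mm high, lying on the machine top; origin at its underside.
Things that resemble listed ones, but are neither listed nor needed, are in the scene too. Of the things shaped like the brush, the blue one is meant. Leave any blue or purple look-alike of the beaker_top alone.

How it is judged (in metres and radians):
On the way, in this order (a step that is already met when the one before it is completed fails the run):
1. the brush lies flat on the machine top, released (height (world z) of brush below 0.012 m and angle between brush's own z axis and vertical below 0.12 rad and contact force between the fingers and brush below 0.1 N), for 0.2 s.
2. the third beaker stands upright on the machine top by itself, released (height (world z) of beaker_top below 0.005 m and angle between beaker_top's own z axis and vertical below 0.08 rad and contact force between the fingers and beaker_top below 0.1 N and linear speed of beaker_top below 0.05 m/s), for 0.2 s.
At the end, for the whole second after the job is handed in: Three beakers nested upright: each 34-41.5 mm above the next, within 4 mm of its centre and 0.06 rad of its axis; the lowest on the machine top (tilt < 0.05 rad), within 40 mm of its start; brush flat there (underside < 12 mm, tilt < 0.12 rad); brush and third beaker released, at rest (< 0.02 m/s) (all of step 1 and z of beaker_mid in the frame of beaker_low between 0.034 and 0.0415 m and horizontal distance between beaker_mid and beaker_low below 0.004 m and angle between the z axis of beaker_mid and the z axis of beaker_low, either way round below 0.06 rad and z of beaker_top in the frame of beaker_mid between 0.034 and 0.0415 m and horizontal distance between beaker_top and beaker_mid below 0.004 m and angle between the z axis of beaker_top and the z axis of beaker_mid, either way round below 0.06 rad and height (world z) of beaker_low below 0.005 m and angle between beaker_low's own z axis and vertical below 0.05 rad and distance of beaker_low from where it was at the start of the episode below 0.04 m and contact force between the fingers and beaker_top below 0.1 N and linear speed of each of beaker_top, brush below 0.02 m/s); the robot touches nothing.
It fails at once if the third beaker is dropped (faster than 0.5 m/s out of the fingers, a fall of about 13 mm) (linear speed of beaker_top above 0.5 m/s and contact force between the fingers and beaker_top below 0.05 N).
It fails at once if the brush is dropped or knocked off (faster than 0.6 m/s out of the fingers) (linear speed of brush above 0.6 m/s and contact force between the fingers and brush below 0.05 N).
It fails at once if the scoop or a peg is moved by more than 40 mm (distance of any of scoop, peg0, peg1, peg2, peg3, peg4, peg5 from where it was at the start of the episode above 0.04 m).
It also fails if it takes over 72 s, if anything falls off the work surface, if the arm or the gripper's body presses on something with over 40 N, if the wrist force passes 120 N, or if a joint passes its speed limit or range.

### The arm

A 6-joint arm with a two-finger parallel gripper is mounted at the origin on the work surface. World frame = base frame: x ahead of the robot, y to its left, z up, the work surface at z = 0. Lengths are in m, angles in degrees, forces in N, time in s.
With the tool pointing down it reaches from about 0.25 to 0.725 m from the base axis. Payload 9.7 kg.
Tool frame: the origin (TCP) lies at the centre of the arm's flange, where the gripper is bolted on; the fingertips stand 173 mm ahead of it and the grasp point (between the pads) lies bot.grip_depth ahead of it (bot.grip_depth is the distance from the TCP to the grasp point, in m); z points along the fingers, y is the direction in which the jaws open and shut (so a half turn about z gives the same grasp; the last joint's range is limited). The gripper opens to 85 mm and grips with 20 to 120 N. Pads are 22 mm wide; open, the fingers measure 114 mm over their backs; the gripper's body (76 mm by 85 mm) begins 54 mm behind the grasp point. The pads swing forward as they close: fully open they stand 13 mm farther back than shut.
Start: joints at [65.317, 4.979, 10.078, 95.1, 0, 90], TCP at [0.23, 0.5, 0.405] pointing down, gripper open.
Joint ranges: [-179.16, 179.16], [-48.56, 103.87], [-65.8, 70.77], [-126.05, 130.52], [-82.76, 87.17], [-180, 180]. Speed limits (degrees/s): [127.2, 127.2, 147.25, 180, 180, 180].

### API

Orientations are given as [roll, pitch, yaw] about the fixed x, y, z axes, in that order (R = Rz(yaw) Ry(pitch) Rx(roll)).
In Python, from workcell import status, viewer, bot gives the robot as it stands. The module is installed in compiled form; this text tells all that it offers.
- The arm moves only by the tool move_arm, never from a script. Its argument "commands" is a list of rows, each an object with "claw": the gripper's target within -1 to 1 (fully open at 1, half-way at 0, shut at -1); "travel": the shift along the tool's x, y, z in cm, a list of three; "turn": the turn about the tool's z in degrees. A call has 1 to 5 rows; each row shifts and turns the commanded pose from where the row before left it, along the tool's axes as they then stand; what a row does not reach is not made up. A row lasts 1/12 s, in which the tool goes at most 41.7 mm and 7.16 degrees, less where a joint would pass 70% of its speed; a pose out of reach is approached as far as the arm can. A call is refused whole if a number of a shift passes 4.17 or a number of a turn 7.16, either way. A call with a gripper value outside its range is refused whole. The fingers move at their own pace and stop on an object; "squeeze" is the grip in N (left out, the last holds). Time passes only in rows, so rows that do not move let the fingers close. It gives the time, the measured TCP pose, the force and the opening at its end, in the units of the state.
- status.get_obs(): the state, without advancing time (a new reading comes with each control period).
- viewer.camera(name): name is "scene" or "top" or "wrist"; returns the picture (480x640x3 uint8, blue, green, red); there is no depth.
- viewer.camera_params(name): a dict with "camera_matrix" (3x3 intrinsics, pixels), "D" ([k1, k2, p1, p2, k3] as OpenCV has them; the pictures are not rectified), "xyz" and "rotation" of the camera in the world. Camera axes: x right, y up, looking along -z (the intrinsics and any distortion apply to the point x, -y, -z); pixel columns grow to the right and rows downward; lengths in m; the calibration is good to about 2 mm. A picture is of the moment at which its call begins: read the wrist's pose just before it. camera_params takes no time and is no camera call; for the wrist camera it gives the pose at the moment of the call.
- bot.job_done(): hands the job in, once; it reports no verdict.
The state is a dict: "time": time; "q": joint angles; "qd": joint speeds; "joint_efforts": joint torques, N m; "ee_pos": TCP position; "tcp_rot": TCP orientation; "wrist_force": force on the tool from outside, world axes, zero at the start; "torque": the same for the moment, N m; "opening": finger opening in m.
Only numpy, scipy, OpenCV 4.12 (cv2) and the standard library are available. Lean on these libraries where they do the work, as an engineer would, in place of code of your own. Each camera call takes 0.05 s, during which the arm holds its last target.

## Working session

There is one attempt and no reset: what is moved stays moved. The work goes in short steps, Python scripts to look and compute and a tool call to move; the robot and the scene stay as the last step left them, time stands still between calls to the robot, and variables do not carry over. Pictures are saved under pics/ and viewed, and the job is handed in when it is done.

Besides the shell and the picture viewer there is one more tool, called as name(argument=value, ...) on one line, values as JSON. move_arm: Moves the arm, as the interface text tells. Its arguments: {"type":"object","properties":{"commands":{"type":"array"},"squeeze":{"type":"number"}},"required":["commands"]}

```bash
mkdir -p pics; ls; python3 - <<'E'
from workcell import status, viewer, bot
import cv2
o=status.get_obs(); print(o, bot.grip_depth)
for n in ("scene","top","wrist"):
    p=viewer.camera_params(n); print(n,p)
    cv2.imwrite(f"pics/{n}0.png",viewer.camera(n))
E
```

```text
pics
{'time': 0.0, 'q': array([ 6.53154071e+01,  5.00979347e+00,  1.00337327e+01,  9.51004054e+01,
       -2.51816665e-04,  9.00011068e+01]), 'qd': array([ 0.00375019, -0.00880905, -0.05070813, -0.01768245,  0.01920405,
       -0.00453102]), 'joint_efforts': array([-2.32268889e-03, -5.20385027e+01,  4.64805901e+01,  1.63882220e-02,
       -1.37322204e-04, -9.41883457e-06]), 'ee_pos': array([0.22968865, 0.49973169, 0.403989  ]), 'tcp_rot': array([-1.79923534e+02,  2.53293497e-04,  1.55314301e+02]), 'wrist_force': array([0.68050301, 0.37156483, 0.31722266]), 'torque': array([-0.0471388 ,  0.02129367, -0.06625572]), 'opening': 0.08529499307874304} 0.1547
scene {'camera_matrix': array([[567.09426874,   0.        , 311.06484134],
       [  0.        , 567.09426874, 245.35186761],
       [  0.        ,   0.        ,   1.        ]]), 'D': array([-0.18257786,  0.        ,  0.        ,  0.        ,  0.        ]), 'xyz': array([1.29779182, 0.68053567, 0.87054045]), 'rotation': array([ 52.43382751,   0.29532068, 133.64626264])}
top {'camera_matrix': array([[505.16811083,   0.        , 316.93929339],
       [  0.        , 505.16811083, 245.68384217],
       [  0.        ,   0.        ,   1.        ]]), 'D': array([-0.04834182,  0.        ,  0.        ,  0.        ,  0.        ]), 'xyz': array([ 0.37883906, -0.01066718,  1.23172964]), 'rotation': array([  9.90875961,  -0.77406065, -91.00814   ])}
wrist {'camera_matrix': array([[337.72367284,   0.        , 320.89273043],
       [  0.        , 337.72367284, 242.93174395],
       [  0.        ,   0.        ,   1.        ]]), 'D': array([-0.01840804,  0.        ,  0.        ,  0.        ,  0.        ]), 'xyz': array([0.16260251, 0.53007325, 0.37381339]), 'rotation': array([-16.88667413,   0.08353919,  65.35145743])}
```

View pics/scene0.png

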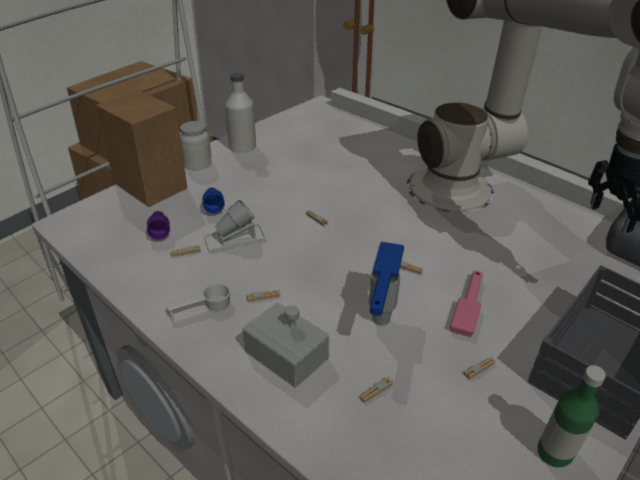

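View pics/top0.png

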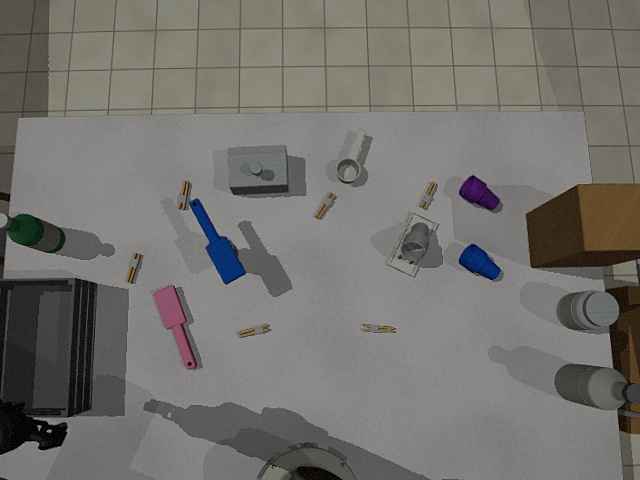

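View pics/wrist0.png

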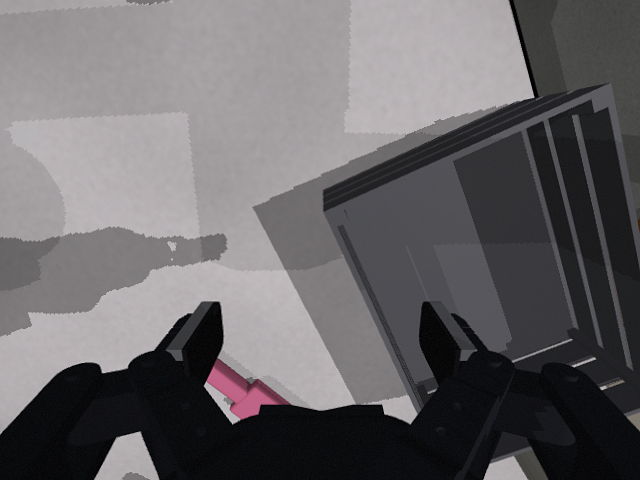

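```bash
cat > h.py <<'E'
import numpy as np, cv2
from scipy.spatial.transform import Rotation as Rn
from workcell import status, viewer, bot
def cp(n):
    p=viewer.camera_params(n); p['R']=Rn.from_euler('xyz',p['rotation'],degrees=True).as_matrix(); return p
F=np.diag([1,-1,-1.])
def proj(p,X):
    X=np.atleast_2d(np.asarray(X,float)); c=(X-p['xyz'])@p['R']@F
    return cv2.projectPoints(c.reshape(-1,1,3),np.zeros(3),np.zeros(3),p['camera_matrix'],p['D'])[0].reshape(-1,2)
def ray(p,uv):
    n=cv2.undistortPoints(np.array(uv,float).reshape(-1,1,2),p['camera_matrix'],p['D']).reshape(-1,2)
    d=np.c_[n,np.ones(len(n))]@F@p['R'].T
    return d
def onz(p,uv,z):
    d=ray(p,uv); return p['xyz']+d*((z-p['xyz'][2])/d[:,2])[:,None]
def crop(img,u0,v0,u1,v1,s,name):
    cv2.imwrite(name,cv2.resize(img[v0:v1,u0:u1],None,fx=s,fy=s,interpolation=cv2.INTER_CUBIC))
E
python3 - <<'E'
import cv2
from h import *
t=cv2.imread('pics/top0.png'); s=cv2.imread('pics/scene0.png')
crop(t,160,170,310,300,5,'pics/c1.png')
crop(t,370,170,510,290,5,'pics/c2.png')
crop(s,340,220,460,340,5,'pics/c3.png')
crop(s,190,180,290,260,7,'pics/c4.png')
p=cp('top')
b=cv2.cvtColor(t,cv2.COLOR_BGR2HSV)
m=((b[...,0]>105)&(b[...,0]<125)&(b[...,1]>180)&(b[...,2]>60)).astype(np.uint8); m[:,350:]=0
c=max(cv2.findContours(m,0,1)[0],key=cv2.contourArea)
q=onz(p,c.reshape(-1,2),0.152)
print('brush rect',cv2.minAreaRect((q[:,:2]*1000).astype(np.float32)))
print(cv2.boxPoints(cv2.minAreaRect((q[:,:2]*1000).astype(np.float32))))
print({k:onz(p,[v],0.0)[0].round(3) for k,v in dict(pegA=(185,195),pegB=(134,268),pegC=(254,330),pegD=(379,328),pegE=(325,206),pegF=(428,194),pink=(175,325),tin=(258,190),scoop=(350,172),standc=(411,244)).items()})
E
```

```text
brush rect ((586.027587890625, 196.25143432617188), (198.3152618408203, 50.45604705810547), 29.37746238708496)
[[487.2451   169.59244 ]
 [511.9968   125.624695]
 [684.81006  222.91043 ]
 [660.05835  266.87817 ]]
{'pegA': array([0.728, 0.299, 0.   ]), 'pegB': array([0.545, 0.42 , 0.   ]), 'pegC': array([0.39 , 0.124, 0.   ]), 'pegD': array([ 0.39 , -0.177,  0.   ]), 'pegE': array([ 0.695, -0.053,  0.   ]), 'pegF': array([ 0.722, -0.315,  0.   ]), 'pink': array([0.405, 0.315, 0.   ]), 'tin': array([0.739, 0.115, 0.   ]), 'scoop': array([ 0.783, -0.119,  0.   ]), 'standc': array([ 0.594, -0.265,  0.   ])}
```

View pics/c1.png

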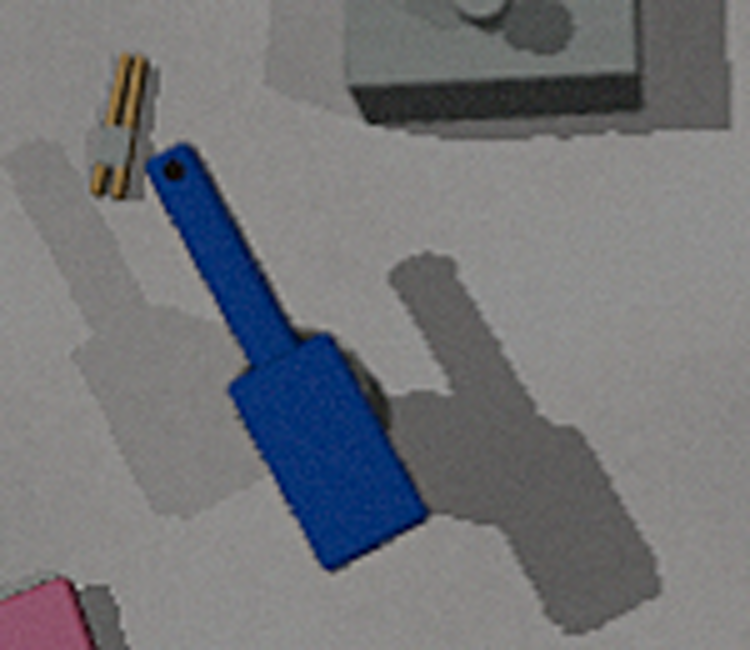

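View pics/c2.png

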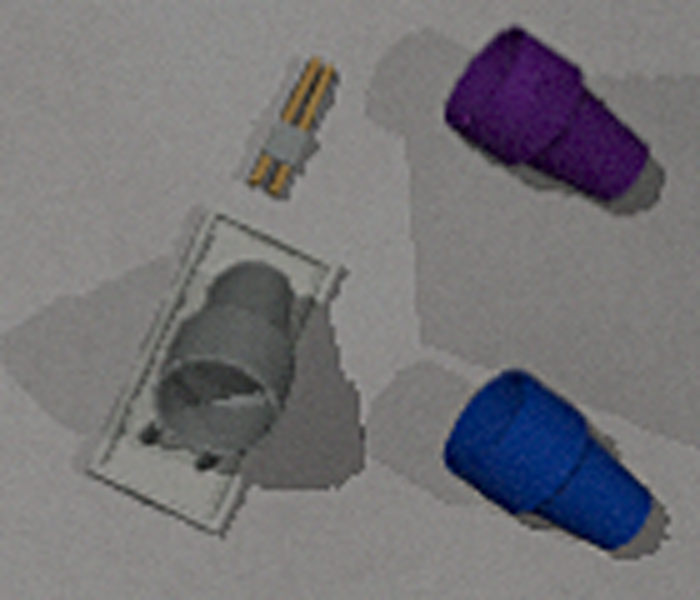

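View pics/c3.png

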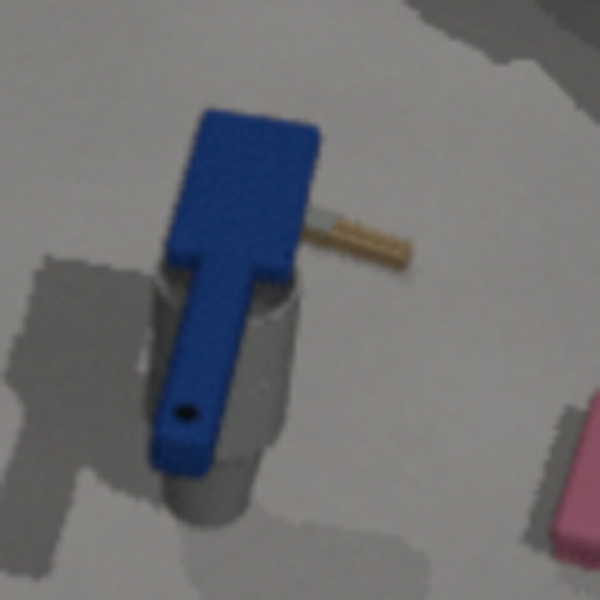

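View pics/c4.png

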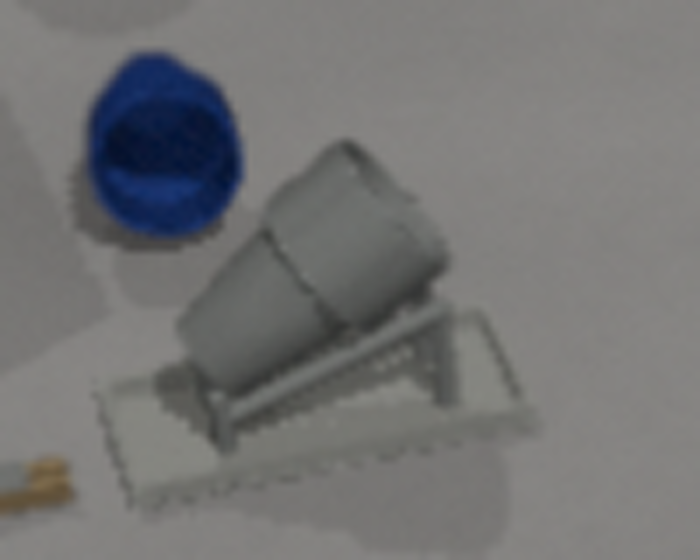

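Candidates, in top-view pixels:
- **Brush:** blue at (218,245), pink at (175,325). I choose the blue one.
- **Third beaker:** steel in the stand at (417,240), blue at (480,262), purple at (480,193). I choose the steel one.

The crops c1 to c4 show the blue brush lying across the stack and the steel beaker in the wire stand with its mouth towards the lower left. Next I check the model overlays.

```bash
cat >> h.py <<'E'
def circ(c,ax,r,n=24):
    ax=np.asarray(ax,float); ax/=np.linalg.norm(ax)
    u=np.cross(ax,[0,0,1.]); u=np.array([1.,0,0]) if np.linalg.norm(u)<1e-6 else u/np.linalg.norm(u); v=np.cross(ax,u)
    t=np.linspace(0,2*np.pi,n)
    return np.asarray(c)+r*(np.cos(t)[:,None]*u+np.sin(t)[:,None]*v)
def draw(img,p,X,col=(0,0,255),s=1,off=(0,0)):
    q=(proj(p,X)-np.array(off))*s+ (s-1)/2
    cv2.polylines(img,[np.round(q).astype(int)],False,col,1)
def beaker(img,p,o,ax,col=(0,0,255),s=1,off=(0,0)):
    o=np.array(o,float); ax=np.array(ax,float)/np.linalg.norm(ax)
    for h,r in ((0,.018),(.052,.025),(.052,.03),(.09,.03)): draw(img,p,circ(o+h*ax,ax,r),col,s,off)
E
cat > ov.py <<'E'
from h import *
t=cv2.imread('pics/top0.png'); s=cv2.imread('pics/scene0.png')
P=dict(top=(cp('top'),t,(370,170,510,290),(160,170,310,300)),scene=(cp('scene'),s,(190,180,290,260),(340,220,460,340)))
import sys
bx,by,bz,yaw=map(float,sys.argv[1:5])   # beaker origin, plan heading of mouth
e=np.deg2rad(35); y=np.deg2rad(yaw)
ax=np.array([np.cos(e)*np.cos(y),np.cos(e)*np.sin(y),np.sin(e)])
for n,(p,im,r,r2) in P.items():
    S=5
    c=cv2.resize(im[r[1]:r[3],r[0]:r[2]],None,fx=S,fy=S,interpolation=cv2.INTER_CUBIC)
    beaker(c,p,[bx,by,bz],ax,(0,0,255),S,r[:2]); cv2.imwrite(f'pics/ov_{n}_{sys.argv[5]}.png',c)
    c=cv2.resize(im[r2[1]:r2[3],r2[0]:r2[2]],None,fx=S,fy=S,interpolation=cv2.INTER_CUBIC)
    a=np.deg2rad(29.4+180); X=np.array([np.cos(a),np.sin(a),0]); Y=np.array([-X[1],X[0],0])
    C=np.array([.586,.1963,.128])
    for z in (0,.024):
        L=[C+X*u+Y*v+[0,0,z] for u,v in ((100e-3,26e-3),(100e-3,-26e-3),(5e-3,-26e-3),(5e-3,-12e-3),(-.1,-.012),(-.1,.012),(.005,.012),(.005,.026),(.1,.026))]
        draw(c,p,L,(0,0,255),S,r2[:2])
    O=C-X*.0025; O[2]=0
    for z in (0,.038): beaker(c,p,O+[0,0,z],[0,0,1],(0,255,255),S,r2[:2])
    cv2.imwrite(f'pics/ovb_{n}_{sys.argv[5]}.png',c)
E
python3 ov.py 0.635 -0.29 0.035 158 a
python3 - <<'E'
import cv2,numpy as np
a=cv2.imread('pics/ov_top_a.png');b=cv2.imread('pics/ov_scene_a.png')
c=cv2.imread('pics/ovb_top_a.png');d=cv2.imread('pics/ovb_scene_a.png')
cv2.imwrite('pics/m1.png',np.hstack([cv2.resize(x,(400,400)) for x in (a,b)])); cv2.imwrite('pics/m2.png',np.hstack([cv2.resize(x,(400,400)) for x in (c,d)]))
E
```

```text
(no output)
```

View pics/m1.png

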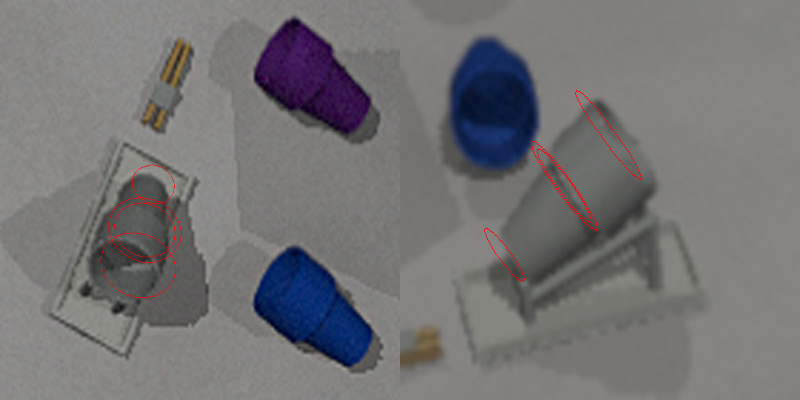

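View pics/m2.png

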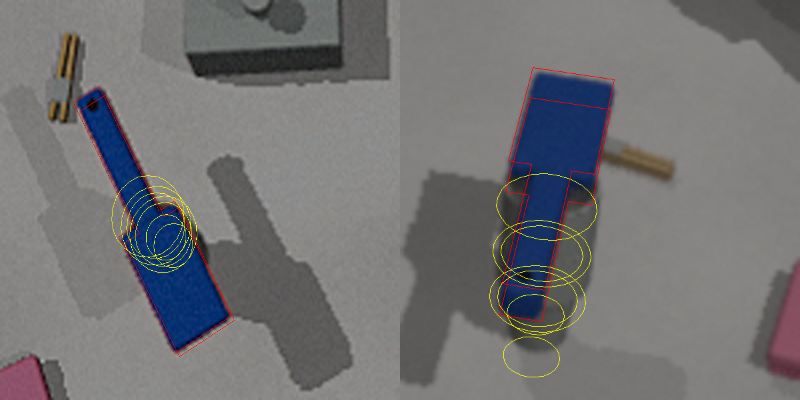

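```bash
cat > plan.py <<'E'
from h import *
import sys,json
def plan(x,y,z,yaw,n=None,maxs=4.0,maxt=7.0,shown=True):
    o=status.get_obs(); p=o['ee_pos']; y0=o['tcp_rot'][2]
    d=np.array([x,y,z])-p; dy=(yaw-y0+180)%360-180
    n=n or int(max(np.ceil(np.linalg.norm(d)*100/maxs),np.ceil(abs(dy)/maxt),1))
    cur=p.copy(); cy=y0; rows=[]
    for i in range(1,n+1):
        tgt=p+d*i/n; ty=y0+dy*i/n
        a=np.deg2rad(cy); R=np.array([[np.cos(a),np.sin(a),0],[np.sin(a),-np.cos(a),0],[0,0,-1.]])
        t=np.round(R.T@(tgt-cur)*100,1 if i<n else 2); tr=round(-(ty-cy),1)
        cur=cur+R@t/100; cy-=tr; rows.append((list(map(float,t)),float(tr)))
    print('from',p.round(4),'rot',o['tcp_rot'].round(1),'open',round(o['opening'],4),'t',round(o['time'],2))
    for r in rows: print(r)
if __name__=='__main__':
    a=list(map(float,sys.argv[1:])); plan(*a[:4],n=int(a[4]) if len(a)>4 else None)
E
python3 plan.py 0.627 0.2196 0.36 209.4
```

```text
from [0.2297 0.4998 0.4041] rot [-179.9    0.   155.3] open 0.0857 t 0.15
([-3.7, -0.7, 0.3], -4.2)
([-3.6, -0.9, 0.4], -4.1)
([-3.5, -1.2, 0.3], -4.2)
([-3.5, -1.5, 0.4], -4.1)
([-3.3, -1.7, 0.3], -4.2)
([-3.2, -1.9, 0.3], -4.2)
([-3.0, -2.2, 0.4], -4.1)
([-2.9, -2.4, 0.3], -4.2)
([-2.7, -2.6, 0.4], -4.1)
([-2.5, -2.8, 0.3], -4.2)
([-2.3, -2.9, 0.3], -4.2)
([-2.1, -3.1, 0.4], -4.1)
([-1.84, -3.29, 0.31], -4.2)
```

move_arm(commands=[{"claw": 1, "travel": [-3.7, -0.7, 0.3], "turn": -4.2}, {"claw": 1, "travel": [-3.6, -0.9, 0.4], "turn": -4.1}, {"claw": 1, "travel": [-3.5, -1.2, 0.3], "turn": -4.2}, {"claw": 1, "travel": [-3.5, -1.5, 0.4], "turn": -4.1}, {"claw": 1, "travel": [-3.3, -1.7, 0.3], "turn": -4.2}], squeeze=40)

```text
time: 0.57
ee_pos: [0.3836, 0.3907, 0.3872]
tcp_rot: [-180.0, -0.0, 176.3]
wrist_force: [0.1, 1.4, -0.3]
opening: 0.0856
```

move_arm(commands=[{"claw": 1, "travel": [-3.2, -1.9, 0.3], "turn": -4.2}, {"claw": 1, "travel": [-3.0, -2.2, 0.4], "turn": -4.1}, {"claw": 1, "travel": [-2.9, -2.4, 0.3], "turn": -4.2}, {"claw": 1, "travel": [-2.7, -2.6, 0.4], "turn": -4.1}, {"claw": 1, "travel": [-2.5, -2.8, 0.3], "turn": -4.2}])

```text
time: 0.98
ee_pos: [0.5364, 0.2825, 0.3702]
tcp_rot: [-180.0, -0.0, -162.9]
wrist_force: [-0.5, 0.7, 0.1]
opening: 0.0854
```

move_arm(commands=[{"claw": 1, "travel": [-2.3, -2.9, 0.3], "turn": -4.2}, {"claw": 1, "travel": [-2.1, -3.1, 0.4], "turn": -4.1}, {"claw": 1, "travel": [-1.8, -3.3, 0.3], "turn": -4.2}, {"claw": 1, "travel": [0, 0, 0], "turn": 0}, {"claw": 1, "travel": [0, 0, 0], "turn": 0}])

```text
time: 1.4
ee_pos: [0.628, 0.2178, 0.359]
tcp_rot: [180.0, -0.1, -150.8]
wrist_force: [-0.7, 0.1, 0.2]
opening: 0.0854
```

Tracking is good. I'll take a wrist look before descending.

```bash
cat > wr.py <<'E'
from h import *
import sys
p=cp('wrist'); im=viewer.camera('wrist'); cv2.imwrite(f'pics/{sys.argv[1]}.png',im)
E
cat > wb.py <<'E'
from h import *
p=cp('wrist'); im=viewer.camera('wrist')
b=cv2.cvtColor(im,cv2.COLOR_BGR2HSV)
m=((b[...,0]>105)&(b[...,0]<125)&(b[...,1]>150)&(b[...,2]>40)).astype(np.uint8)
c=max(cv2.findContours(m,0,1)[0],key=cv2.contourArea); q=onz(p,c.reshape(-1,2),0.152)
print(cv2.minAreaRect((q[:,:2]*1000).astype(np.float32)))
ov=im.copy()
a=np.deg2rad(29.4+180); X=np.array([np.cos(a),np.sin(a),0]); Y=np.array([-X[1],X[0],0]); C=np.array([.586,.1963,.152])
draw(ov,p,[C+X*u+Y*v for u,v in ((100e-3,26e-3),(100e-3,-26e-3),(5e-3,-26e-3),(5e-3,-12e-3),(-.1,-.012),(-.1,.012),(.005,.012),(.005,.026),(.1,.026))])
cv2.imwrite('pics/w1.png',ov); cv2.imwrite('pics/w1raw.png',im)
E
python3 wb.py; python3 plan.py 0.627 0.2196 0.297 209.4 3
```

```text
((590.9375, 198.1756591796875), (188.72401428222656, 50.752159118652344), 28.865154266357422)
from [0.627  0.2188 0.3598] rot [ 1.800e+02 -1.000e-01 -1.507e+02] open 0.0853 t 1.45
([-0.0, 0.0, 2.1], -0.0)
([-0.0, 0.0, 2.1], -0.1)
([-0.04, 0.07, 2.08], -0.0)
```

View pics/w1.png

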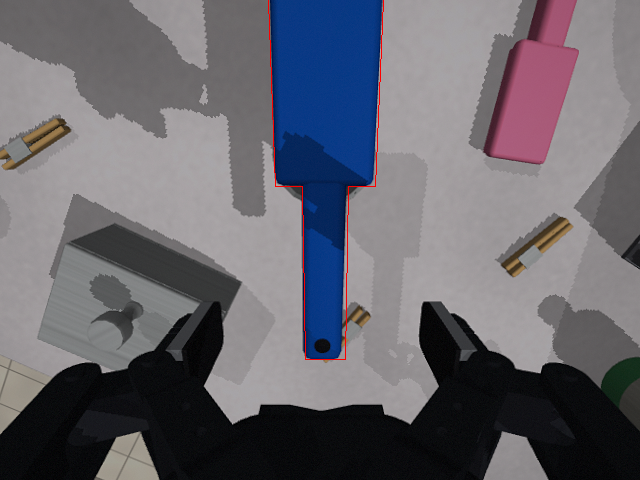

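The overlay matches, with the handle between (303,185) and (345,358). Descending.

move_arm(commands=[{"claw": 1, "travel": [0, 0, 2.1], "turn": 0}, {"claw": 1, "travel": [0, 0, 2.1], "turn": 0}, {"claw": 1, "travel": [0, 0, 2.1], "turn": 0}, {"claw": -1, "travel": [0, 0, 0], "turn": 0}, {"claw": -1, "travel": [0, 0, 0], "turn": 0}], squeeze=40)

```text
time: 1.87
ee_pos: [0.6256, 0.2201, 0.2976]
tcp_rot: [180.0, -0.1, -150.5]
wrist_force: [1.0, -0.1, 0.0]
opening: 0.0639
```

move_arm(commands=[{"claw": -1, "travel": [0, 0, 0], "turn": 0}, {"claw": -1, "travel": [0, 0, 0], "turn": 0}, {"claw": -1, "travel": [0, 0, 0], "turn": 0}, {"claw": -1, "travel": [0, 0, 0], "turn": 0}])

```text
time: 2.2
ee_pos: [0.6269, 0.2194, 0.2994]
tcp_rot: [-180.0, 0.1, -150.6]
wrist_force: [0.8, -0.3, 6.0]
opening: 0.0232
```

move_arm(commands=[{"claw": -1, "travel": [0, 0, -0.5], "turn": 0}, {"claw": -1, "travel": [0, 0, -1.0], "turn": 0}, {"claw": -1, "travel": [0, 0, -1.5], "turn": 0}, {"claw": -1, "travel": [0, 0, -2.0], "turn": 0}, {"claw": -1, "travel": [0, 0, -2.0], "turn": 0}])

```text
time: 2.62
ee_pos: [0.6265, 0.2192, 0.3689]
tcp_rot: [180.0, -0.0, -150.6]
wrist_force: [-0.0, -0.9, -0.5]
opening: 0.0231
```

```bash
python3 - <<'E'
from h import *
for n in ('scene','top','wrist'):
    p=cp(n); cv2.imwrite(f'pics/{n}2.png',viewer.camera(n))
print(status.get_obs())
E
```

```text
{'time': 2.7667, 'q': array([ 1.92819214e+01,  2.06767006e+01,  2.47451354e+01,  9.38760289e+01,
        4.30651139e-03, -1.01277008e+01]), 'qd': array([-0.10054611,  0.88668369, -3.39489626, -1.51770287,  0.00756564,
       -0.12184955]), 'joint_efforts': array([ 6.53465919e-03, -7.13617086e+01,  4.90433300e+01,  5.70850186e-01,
       -7.85182463e-03,  2.74153390e-04]), 'ee_pos': array([0.62686894, 0.21931324, 0.36995865]), 'tcp_rot': array([-179.97040613,    0.19016507, -150.59032146]), 'wrist_force': array([ 0.08520647,  0.57679367, -1.53844847]), 'torque': array([ 0.02448079, -0.04342633, -0.02269118]), 'opening': 0.023370483730005283}
```

View pics/scene2.png

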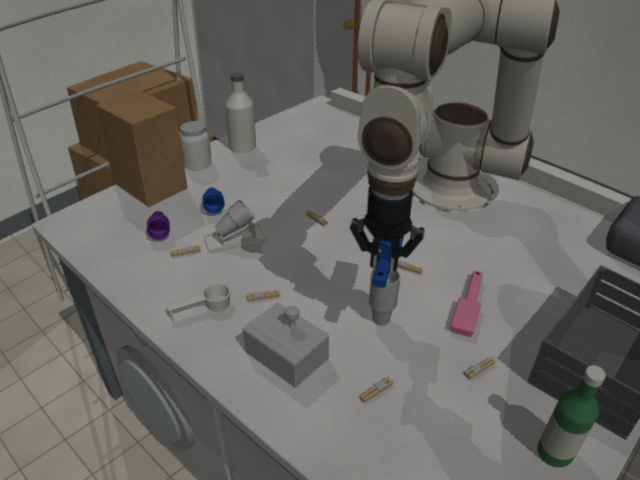

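View pics/wrist2.png

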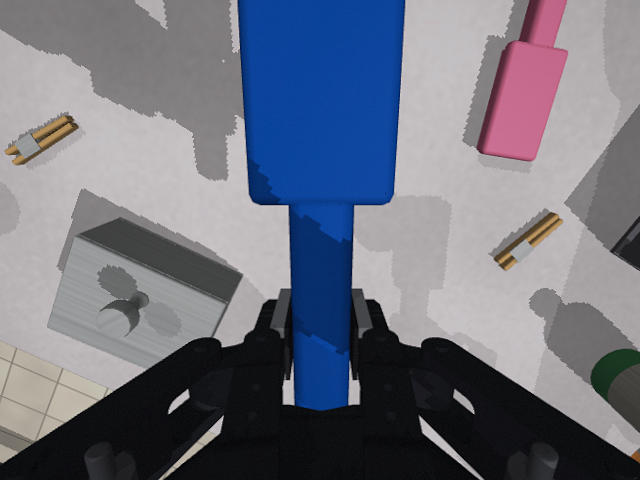

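```bash
python3 plan.py 0.46 0.0475 0.35 270 10
```

```text
from [0.6269 0.2193 0.37  ] rot [-180.     0.2 -150.6] open 0.0234 t 2.77
([2.3, -0.7, 0.2], -6.1)
([2.4, -0.4, 0.2], -6.0)
([2.3, -0.2, 0.2], -6.1)
([2.4, 0.1, 0.2], -6.0)
([2.4, 0.3, 0.2], -6.1)
([2.3, 0.6, 0.2], -6.1)
([2.3, 0.8, 0.2], -6.0)
([2.1, 1.1, 0.2], -6.1)
([2.1, 1.2, 0.2], -6.0)
([1.85, 1.51, 0.2], -6.1)
```

move_arm(commands=[{"claw": -1, "travel": [2.3, -0.7, 0.2], "turn": -6.1}, {"claw": -1, "travel": [2.4, -0.4, 0.2], "turn": -6.0}, {"claw": -1, "travel": [2.3, -0.2, 0.2], "turn": -6.1}, {"claw": -1, "travel": [2.4, 0.1, 0.2], "turn": -6.0}, {"claw": -1, "travel": [2.4, 0.3, 0.2], "turn": -6.1}])

```text
time: 3.18
ee_pos: [0.5424, 0.1327, 0.3562]
tcp_rot: [179.9, -0.1, -120.0]
wrist_force: [1.0, -0.0, -0.5]
opening: 0.0234
```

move_arm(commands=[{"claw": -1, "travel": [2.3, 0.6, 0.2], "turn": -6.1}, {"claw": -1, "travel": [2.3, 0.8, 0.2], "turn": -6.0}, {"claw": -1, "travel": [2.1, 1.1, 0.2], "turn": -6.1}, {"claw": -1, "travel": [2.1, 1.2, 0.2], "turn": -6.0}, {"claw": -1, "travel": [1.9, 1.5, 0.2], "turn": -6.1}])

```text
time: 3.6
ee_pos: [0.4587, 0.0462, 0.3465]
tcp_rot: [179.9, -0.0, -89.7]
wrist_force: [-0.5, 0.8, -0.4]
opening: 0.0231
```

move_arm(commands=[{"claw": -1, "travel": [0, 0, 3], "turn": 0}, {"claw": -1, "travel": [0, 0, 4], "turn": 0}, {"claw": -1, "travel": [0, 0, 4], "turn": 0}, {"claw": -1, "travel": [0, 0, 3], "turn": 0}, {"claw": -1, "travel": [0, 0, 2], "turn": 0}])

```text
time: 4.02
ee_pos: [0.4581, 0.0467, 0.1834]
tcp_rot: [179.7, -0.0, -90.0]
wrist_force: [-0.3, 0.6, -0.1]
opening: 0.023
```

move_arm(commands=[{"claw": -1, "travel": [0, 0, 0], "turn": 0}, {"claw": -1, "travel": [0, 0, 0], "turn": 0}])

```text
time: 4.18
ee_pos: [0.4591, 0.0469, 0.1867]
tcp_rot: [179.8, -0.0, -90.0]
wrist_force: [0.8, 0.3, -0.5]
opening: 0.0234
```

```bash
python3 - <<'E'
from h import *
for n in ('scene','top','wrist'):
    p=cp(n); cv2.imwrite(f'pics/{n}3.png',viewer.camera(n))
o=status.get_obs(); print(o['ee_pos'],o['tcp_rot'],o['wrist_force'])
E
```

```text
[0.46047943 0.04704929 0.18940489] [-1.79863628e+02  1.33796774e-02 -8.99801161e+01] [-0.15502556  0.00263319 -0.98965743]
```

View pics/scene3.png

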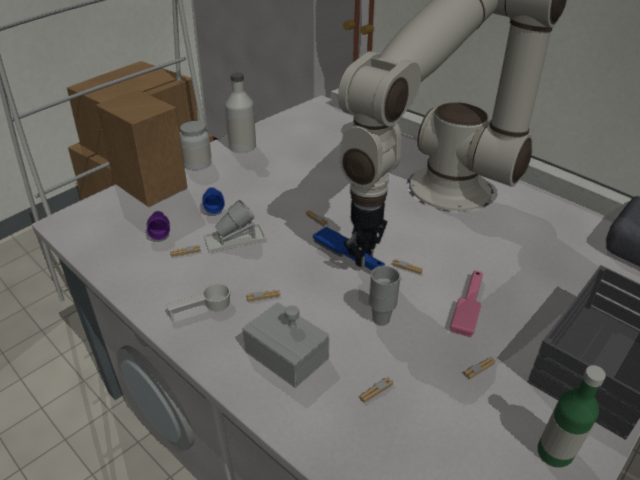

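View pics/top3.png

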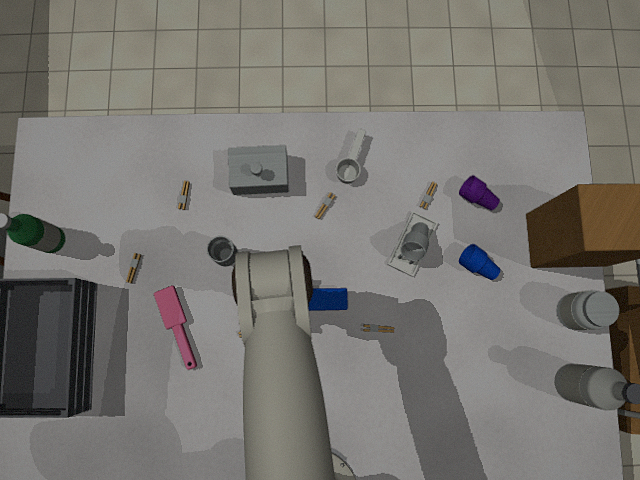

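The brush is held level about 19 mm up, and the stack stands clear. Lowering slowly.

move_arm(commands=[{"claw": -1, "travel": [0, 0, 0.6], "turn": 0}, {"claw": -1, "travel": [0, 0, 0.4], "turn": 0}, {"claw": -1, "travel": [0, 0, 0.4], "turn": 0}, {"claw": -1, "travel": [0, 0, 0], "turn": 0}, {"claw": -1, "travel": [0, 0, 0], "turn": 0}])

```text
time: 4.75
ee_pos: [0.4598, 0.047, 0.1736]
tcp_rot: [180.0, -0.0, -90.0]
wrist_force: [-0.0, -0.3, -0.3]
opening: 0.0234
```

move_arm(commands=[{"claw": -1, "travel": [0, 0, 0.2], "turn": 0}, {"claw": -1, "travel": [0, 0, 0.2], "turn": 0}, {"claw": -1, "travel": [0, 0, 0], "turn": 0}])

```text
time: 5.0
ee_pos: [0.4598, 0.047, 0.1733]
tcp_rot: [-179.9, 0.0, -90.0]
wrist_force: [-18.0, -0.9, 39.6]
opening: 0.0231
```

move_arm(commands=[{"claw": -1, "travel": [0, 0, -0.2], "turn": 0}, {"claw": -1, "travel": [0, 0, 0], "turn": 0}, {"claw": -0.2, "travel": [0, 0, 0], "turn": 0}, {"claw": 0.2, "travel": [0, 0, 0], "turn": 0}, {"claw": 0.6, "travel": [0, 0, 0], "turn": 0}])

```text
time: 5.42
ee_pos: [0.4598, 0.047, 0.1715]
tcp_rot: [180.0, -0.0, -90.0]
wrist_force: [-0.4, 0.1, -0.0]
opening: 0.0572
```

move_arm(commands=[{"claw": 1, "travel": [0, 0, 0], "turn": 0}, {"claw": 1, "travel": [0, 0, 0], "turn": 0}, {"claw": 1, "travel": [0, 0, 0], "turn": 0}, {"claw": 1, "travel": [0, 0, 0], "turn": 0}, {"claw": 1, "travel": [0, 0, -1], "turn": 0}])

```text
time: 5.83
ee_pos: [0.4592, 0.0469, 0.1803]
tcp_rot: [179.8, -0.0, -90.0]
wrist_force: [0.1, 0.1, -1.4]
opening: 0.0858
```

move_arm(commands=[{"claw": 1, "travel": [0, 0, -4], "turn": 0}, {"claw": 1, "travel": [0, 0, -4], "turn": 0}, {"claw": 1, "travel": [0, 0, -4], "turn": 0}, {"claw": 1, "travel": [0, 0, -4], "turn": 0}, {"claw": 1, "travel": [0, 0, -4], "turn": 0}])

```text
time: 6.25
ee_pos: [0.4592, 0.0469, 0.3846]
tcp_rot: [-179.9, 0.0, -90.0]
wrist_force: [1.0, 0.3, -0.1]
opening: 0.0852
```

```bash
python3 - <<'E'
from h import *
for n in ('scene','wrist'):
    p=cp(n); cv2.imwrite(f'pics/{n}4.png',viewer.camera(n))
o=status.get_obs(); print(o['ee_pos'],o['tcp_rot'],o['wrist_force'],o['opening'],o['q'])
E
```

```text
[0.46005493 0.0469829  0.38915344] [-1.79427240e+02  5.83202651e-02 -8.99840860e+01] [-0.272979    0.40279535 -0.43700347] 0.08544655897187278 [ 5.83109270e+00 -7.60928003e+00 -4.00534635e+00  9.30282120e+01
 -1.37878651e-05 -8.41845299e+01]
```

View pics/wrist4.png

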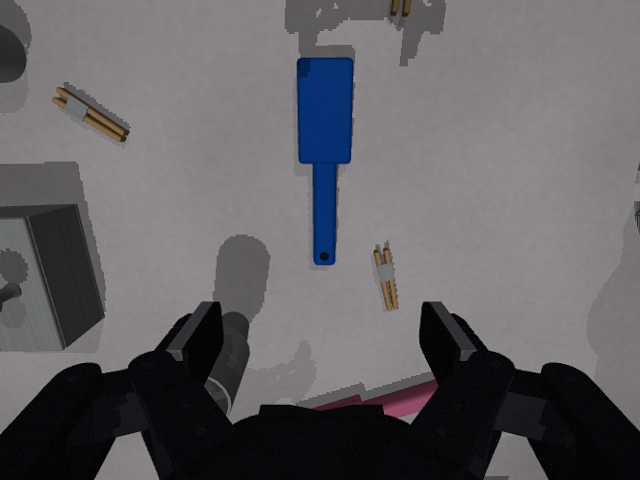

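View pics/scene4.png

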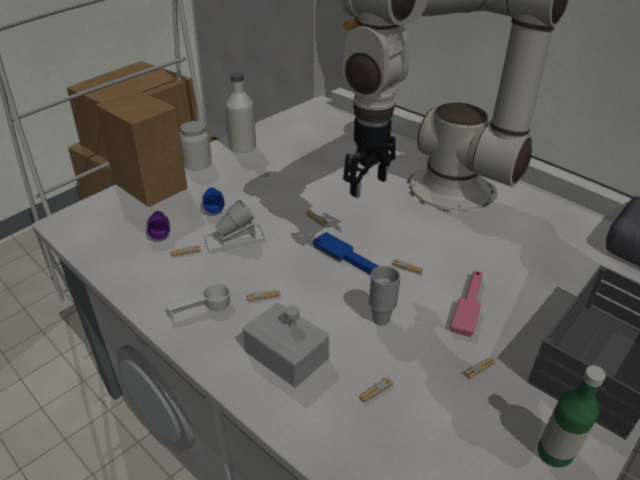

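The brush lies flat and released. Its head is at wrist (325,110), and nothing else has moved. Next I measure the stand and beaker from the tray corners and an overlay fit.

```bash
python3 - <<'E'
from h import *
p=cp('top')
q=onz(p,[(412.4,212.4),(439,223.6),(414.4,276.6),(388,264)],0.008); print(q.round(4))
print('c',q.mean(0)); d=(q[2]+q[3]-q[0]-q[1])[:2]; print('mouth dir',np.degrees(np.arctan2(d[1],d[0])), np.linalg.norm(q[0]-q[1]),np.linalg.norm(q[1]-q[2]))
E
python3 plan.py 0.50 -0.21 0.39 203
```

```text
[[ 0.6731 -0.271   0.008 ]
 [ 0.6436 -0.3363  0.008 ]
 [ 0.512  -0.2678  0.008 ]
 [ 0.5441 -0.2043  0.008 ]]
c [ 0.59317922 -0.26989077  0.008     ]
mouth dir 152.57965050334997 0.07168140634444545 0.14836144872256846
from [0.4601 0.047  0.3892] rot [-1.794e+02  1.000e-01 -9.000e+01] open 0.0854 t 6.35
([2.6, -0.4, -0.0], 6.7)
([2.5, -0.7, -0.0], 6.7)
([2.4, -1.0, -0.0], 6.7)
([2.3, -1.2, -0.0], 6.7)
([2.1, -1.5, -0.0], 6.7)
([1.9, -1.8, -0.1], 6.7)
([1.7, -1.9, 0.0], 6.7)
([1.5, -2.2, 0.0], 6.7)
([1.2, -2.3, 0.0], 6.7)
([0.89, -2.42, 0.02], 6.7)
```

```bash
python3 plan.py 0.60 -0.275 0.38 152.6
```

```text
from [0.4601 0.047  0.3892] rot [-1.794e+02  1.000e-01 -9.000e+01] open 0.0854 t 6.35
([1.9, -0.8, 0.1], 6.9)
([1.8, -1.1, 0.0], 6.9)
([1.6, -1.2, 0.1], 6.9)
([1.5, -1.5, 0.0], 6.9)
([1.3, -1.6, 0.1], 6.9)
([1.1, -1.7, 0.0], 6.9)
([0.9, -1.9, 0.1], 6.9)
([0.6, -1.9, 0.0], 7.0)
([0.4, -2.1, 0.1], 6.9)
([0.2, -2.0, 0.0], 6.9)
([-0.1, -2.1, 0.1], 6.9)
([-0.4, -2.0, 0.0], 6.9)
([-0.5, -2.0, 0.1], 6.9)
([-0.9, -1.9, 0.1], 6.9)
([-1.0, -1.8, 0.0], 6.9)
([-1.2, -1.6, 0.1], 6.9)
([-1.48, -1.53, 0.02], 6.9)
```

move_arm(commands=[{"claw": 1, "travel": [1.9, -0.8, 0.1], "turn": 6.9}, {"claw": 1, "travel": [1.8, -1.1, 0], "turn": 6.9}, {"claw": 1, "travel": [1.6, -1.2, 0.1], "turn": 6.9}, {"claw": 1, "travel": [1.5, -1.5, 0], "turn": 6.9}, {"claw": 1, "travel": [1.3, -1.6, 0.1], "turn": 6.9}])

```text
time: 6.77
ee_pos: [0.5015, -0.0488, 0.3793]
tcp_rot: [-180.0, 0.0, -124.8]
wrist_force: [0.1, -0.5, -0.9]
opening: 0.0853
```

move_arm(commands=[{"claw": 1, "travel": [1.1, -1.7, 0], "turn": 6.9}, {"claw": 1, "travel": [0.9, -1.9, 0.1], "turn": 6.9}, {"claw": 1, "travel": [0.6, -1.9, 0], "turn": 7}, {"claw": 1, "travel": [0.4, -2.1, 0.1], "turn": 6.9}, {"claw": 1, "travel": [0.2, -2.0, 0], "turn": 6.9}])

```text
time: 7.18
ee_pos: [0.5421, -0.1433, 0.3769]
tcp_rot: [180.0, -0.0, -159.4]
wrist_force: [-1.1, -0.1, 0.8]
opening: 0.0857
```

move_arm(commands=[{"claw": 1, "travel": [-0.1, -2.1, 0.1], "turn": 6.9}, {"claw": 1, "travel": [-0.4, -2.0, 0], "turn": 6.9}, {"claw": 1, "travel": [-0.5, -2.0, 0.1], "turn": 6.9}, {"claw": 1, "travel": [-0.9, -1.9, 0.1], "turn": 6.9}, {"claw": 1, "travel": [-1.0, -1.8, 0], "turn": 6.9}])

```text
time: 7.6
ee_pos: [0.5836, -0.2381, 0.3738]
tcp_rot: [180.0, -0.0, 166.1]
wrist_force: [-0.5, -0.3, -0.3]
opening: 0.0851
```

move_arm(commands=[{"claw": 1, "travel": [-1.2, -1.6, 0.1], "turn": 6.9}, {"claw": 1, "travel": [-1.5, -1.5, 0], "turn": 6.9}, {"claw": 1, "travel": [0, 0, 0], "turn": 0}, {"claw": 1, "travel": [0, 0, 0], "turn": 0}])

```text
time: 7.93
ee_pos: [0.6001, -0.2755, 0.3722]
tcp_rot: [180.0, -0.1, 152.6]
wrist_force: [0.2, -0.5, -0.2]
opening: 0.0854
```

```bash
python3 - <<'E'
from h import *
import pickle
p=cp('wrist'); cv2.imwrite('pics/wrist5.png',viewer.camera('wrist')); pickle.dump(p,open('pw5.pkl','wb'))
p=cp('top'); cv2.imwrite('pics/top5.png',viewer.camera('top'))
o=status.get_obs(); print(o['ee_pos'],o['tcp_rot'],o['q'])
E
```

```text
[ 0.59984646 -0.27430832  0.37286736] [ 1.79991726e+02 -2.14219941e-02  1.52757907e+02] [-2.45760697e+01  2.01901513e+01  2.44438559e+01  9.42747186e+01
  9.26109022e-03  2.66602350e+00]
```

View pics/wrist5.png

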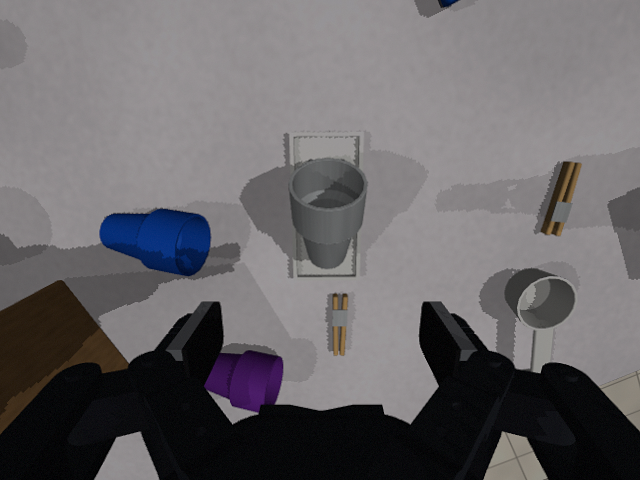

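View pics/top5.png

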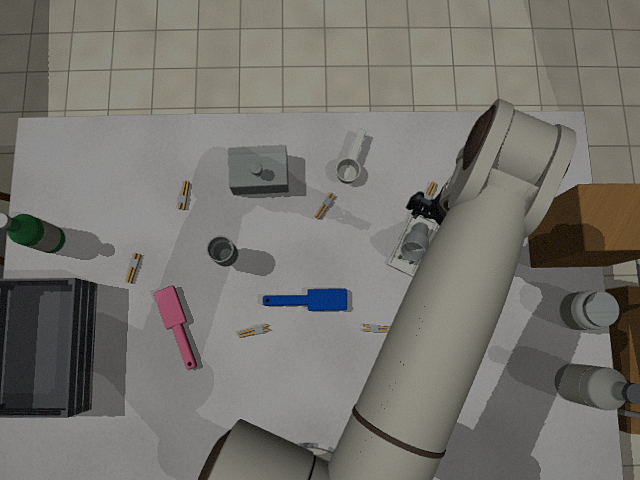

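```bash
python3 - <<'E'
from h import *
crop(cv2.imread('pics/wrist5.png'),270,120,390,290,4,'pics/c5.png')
crop(cv2.imread('pics/top5.png'),190,220,270,290,7,'pics/c6.png')
crop(cv2.imread('pics/scene4.png'),350,250,420,340,7,'pics/c7.png')
E
```

```text
(no output)
```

View pics/c5.png

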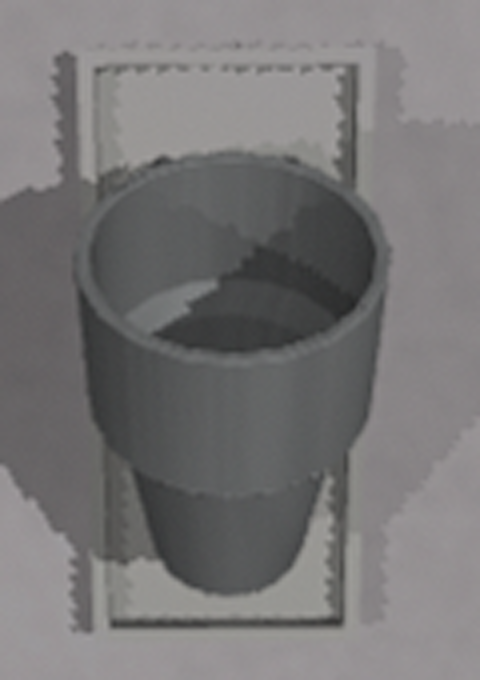

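View pics/c6.png

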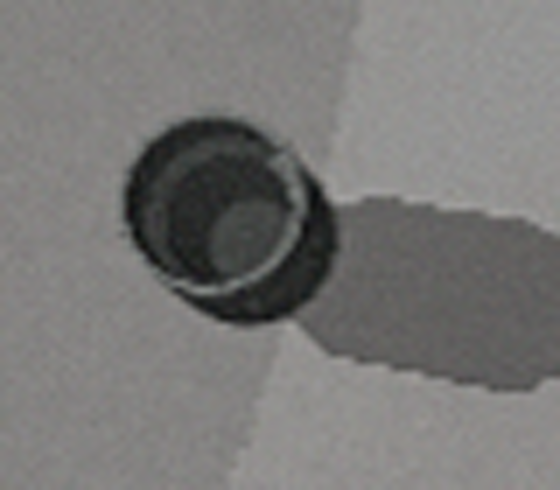

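View pics/c7.png

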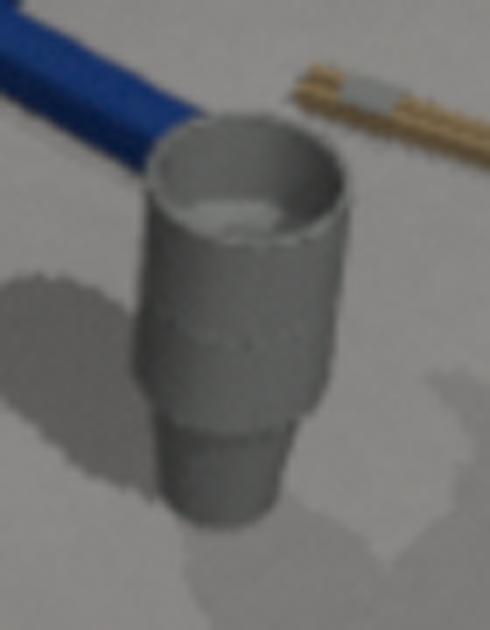

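```bash
cat > fit.py <<'E'
from h import *
import pickle
from scipy.optimize import least_squares
pw=pickle.load(open('pw5.pkl','rb')); pt=cp('top'); ps=cp('scene')
W=lambda u,v:(u/4+270-.4,v/4+120-.4); T=lambda u,v:(u/5+370-.4,v/5+170-.4); S=lambda u,v:(u/7+190-.4,v/7+180-.4)
# (cam, h, r, axis('u'/'v'), sign, value)
ob=[]
def add(c,h,r,k,s,pt_): ob.append((c,h,r,k,s,pt_[k]))
add(pw,.09,.03,0,-1,W(73,265));add(pw,.09,.03,0,1,W(390,262));add(pw,.09,.03,1,-1,W(235,150));add(pw,.09,.03,1,1,W(240,363))
add(pw,.052,.03,1,1,W(235,495));add(pw,0,.018,1,1,W(228,596))
add(pt,.09,.03,0,-1,T(157,390));add(pt,0,.018,1,-1,T(255,262));add(pt,.09,.03,1,1,T(222,453))
add(ps,.09,.03,1,-1,S(345,140));add(ps,.09,.03,0,1,S(450,250));add(ps,0,.018,0,-1,S(176,325));add(ps,0,.018,1,1,S(228,393))
def res(q):
    x,y,z,yaw,e=q; ax=np.array([np.cos(e)*np.cos(yaw),np.cos(e)*np.sin(yaw),np.sin(e)]); o=np.array([x,y,z]); out=[]
    for c,h,r,k,s,val in ob:
        P=proj(c,circ(o+h*ax,ax,r,73)); out.append((P[:,k]*s).max()*s-val)
    return np.array(out)
s=least_squares(res,[.63,-.29,.035,np.radians(152.6),np.radians(35)],loss='soft_l1')
x=s.x; print(x[:3].round(4),np.degrees(x[3:]).round(1)); print(res(x).round(1))
e,y=x[4],x[3]; ax=np.array([np.cos(e)*np.cos(y),np.cos(e)*np.sin(y),np.sin(e)])
for h in (.071,.09): print(h,(x[:3]+h*ax).round(4))
# stack
im=cv2.imread('pics/top5.png'); R=lambda u,v:(u/7+190-.4,v/7+220-.4); Q=lambda u,v:(u/7+350-.4,v/7+250-.4)
ob2=[(pt,.128,.03,0,-1,R(124,205)[0]),(pt,.128,.03,1,-1,R(212,116)[1]),(pt,.128,.03,0,1,R(306,195)[0]),(pt,.128,.03,1,1,R(210,296)[1]),
(ps,.128,.03,0,-1,Q(143,180)[0]),(ps,.128,.03,0,1,Q(350,190)[0]),(ps,.128,.03,1,-1,Q(245,110)[1]),(ps,.128,.03,1,1,Q(250,245)[1]),(ps,0,.018,1,1,Q(220,530)[1]),(ps,0,.018,0,-1,Q(155,480)[0]),(ps,0,.018,0,1,Q(283,480)[0])]
def res2(q):
    out=[]
    for c,h,r,k,s,val in ob2:
        P=proj(c,circ([q[0],q[1],h],[0,0,1],r,73)); out.append((P[:,k]*s).max()*s-val)
    return np.array(out)
s=least_squares(res2,[.58,.19],loss='soft_l1'); print('stack',s.x.round(4),res2(s.x).round(1))
E
python3 fit.py
```

```text
[ 0.628  -0.2869  0.0326] [151.2  34.6]
[-0.   0.  -0.  -0.2  0.5 -0.2 -0.9 -0.   0.8 -0.5 -0.4 -0.9  0.4]
0.071 [ 0.5768 -0.2587  0.0729]
0.09 [ 0.563  -0.2512  0.0837]
stack [0.5684 0.186 ] [-1.  -1.   0.1 -0.   0.2  0.3 -0.6 -0.6 -0.2  0.4 -1.3]
```

Both fits agree to within about 1 px:
- **Third beaker:** origin (0.628,-0.287,0.033), heading 152°, elevation 34.6°, which matches the stated 35°.
- **Stack:** (0.568,0.186).

I'll grip the collar 73 mm up the axis.

```bash
python3 plan.py 0.5753 -0.258 0.222 152 5
```

```text
from [ 0.5998 -0.2743  0.3729] rot [180.   -0.  152.8] open 0.0853 t 8.03
([0.6, 0.1, 3.0], 0.2)
([0.6, 0.0, 3.0], 0.1)
([0.6, 0.1, 3.1], 0.2)
([0.5, 0.1, 3.0], 0.1)
([0.63, 0.01, 2.99], 0.2)
```

move_arm(commands=[{"claw": 1, "travel": [1.5, 0.1, 2.0], "turn": 0.4}, {"claw": 1, "travel": [1.4, 0.1, 3.0], "turn": 0.4}, {"claw": 1, "travel": [0, 0.1, 4.0], "turn": 0}, {"claw": 1, "travel": [0, 0, 4.0], "turn": 0}, {"claw": 1, "travel": [0, 0, 2.1], "turn": 0}])

```text
time: 8.45
ee_pos: [0.5742, -0.257, 0.2177]
tcp_rot: [-180.0, -0.2, 152.0]
wrist_force: [-0.3, -0.3, -0.1]
opening: 0.0855
```

move_arm(commands=[{"claw": 1, "travel": [0, 0, 0], "turn": 0}, {"claw": 1, "travel": [0, 0, 0], "turn": 0}])

```text
time: 8.62
ee_pos: [0.5753, -0.2578, 0.2218]
tcp_rot: [-180.0, -0.1, 151.9]
wrist_force: [0.1, -0.5, 1.1]
opening: 0.0855
```

```bash
python3 - <<'E'
from h import *
for n in ('scene','wrist'):
    p=cp(n); cv2.imwrite(f'pics/{n}6.png',viewer.camera(n))
crop(cv2.imread('pics/scene6.png'),190,140,310,260,5,'pics/c8.png')
o=status.get_obs(); print(o['ee_pos'],o['tcp_rot'],o['wrist_force'])
E
```

```text
[ 0.57631893 -0.25853913  0.22449075] [179.98484534   0.19299908 151.885074  ] [ 0.25882383 -0.42766996  0.40834479]
```

View pics/wrist6.png

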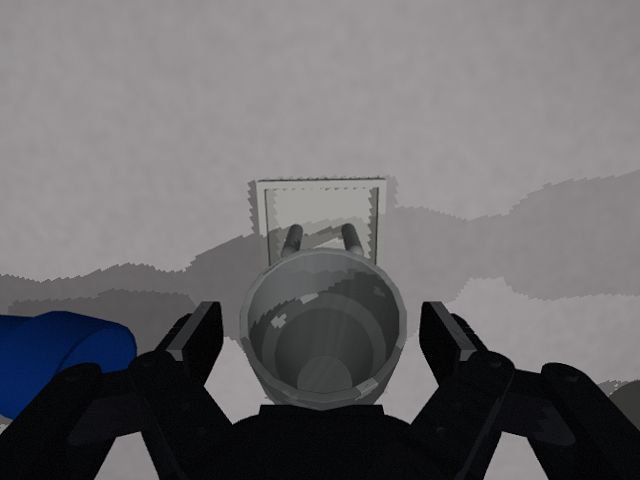

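View pics/c8.png

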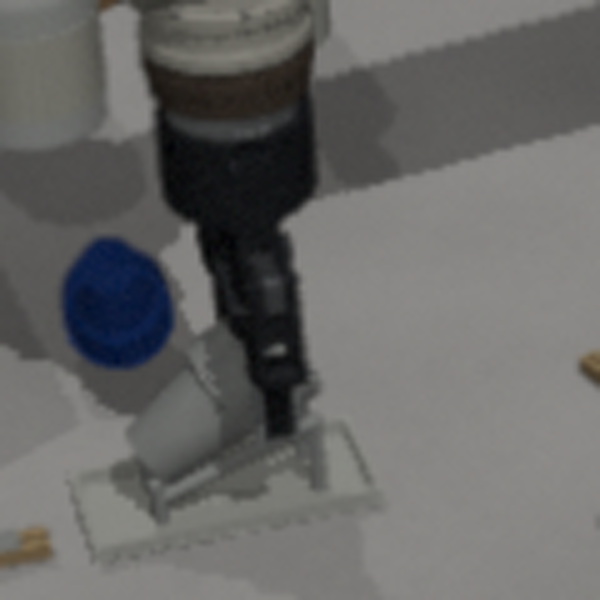

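The beaker is centred between the pads, with its rim spanning columns 240 to 405 in the wrist view. Closing gently with 20 N so it can pivot.

move_arm(commands=[{"claw": 0.3, "travel": [0, 0, 0.2], "turn": 0}, {"claw": 0.2, "travel": [0, 0, 0], "turn": 0}, {"claw": -0.1, "travel": [0, 0, 0], "turn": 0}, {"claw": -0.3, "travel": [0, 0, 0], "turn": 0}, {"claw": -0.5, "travel": [0, 0, 0], "turn": 0}], squeeze=25)

```text
time: 9.13
ee_pos: [0.5764, -0.2585, 0.2215]
tcp_rot: [179.9, 0.2, 151.9]
wrist_force: [1.0, 5.2, 6.8]
opening: 0.0603
```

move_arm(commands=[{"claw": -1, "travel": [0, 0, 0], "turn": 0}, {"claw": -1, "travel": [0, 0, 0], "turn": 0}, {"claw": -1, "travel": [0, 0, 0], "turn": 0}])

```text
time: 9.38
ee_pos: [0.5764, -0.2585, 0.2215]
tcp_rot: [179.9, 0.2, 151.9]
wrist_force: [1.5, 4.3, 6.0]
opening: 0.0599
```

move_arm(commands=[{"claw": -1, "travel": [0, 0, -0.5], "turn": 0}, {"claw": -1, "travel": [0, 0, -0.8], "turn": 0}, {"claw": -1, "travel": [0, 0, -0.8], "turn": 0}, {"claw": -1, "travel": [0, 0, -0.8], "turn": 0}, {"claw": -1, "travel": [0, 0, -0.8], "turn": 0}])

```text
time: 9.8
ee_pos: [0.5757, -0.2589, 0.2577]
tcp_rot: [-180.0, 0.0, 151.8]
wrist_force: [0.7, -0.4, -2.1]
opening: 0.06
```

```bash
cat > look.py <<'E'
from h import *
import sys
t=sys.argv[1]; r=list(map(int,sys.argv[2:6])); s=float(sys.argv[6])
for n in ('scene','wrist'):
    p=cp(n); cv2.imwrite(f'pics/{n}{t}.png',viewer.camera(n))
a=cv2.imread(f'pics/scene{t}.png')[r[1]:r[3],r[0]:r[2]]
a=cv2.resize(a,(480,480),interpolation=cv2.INTER_CUBIC); b=cv2.resize(cv2.imread(f'pics/wrist{t}.png')[150:470,160:480],(320,320))
c=np.zeros((480,800,3),np.uint8); c[:,:480]=a; c[:320,480:]=b; cv2.imwrite(f'pics/L{t}.png',c)
o=status.get_obs(); print(o['ee_pos'],o['tcp_rot'],o['wrist_force'],o['opening'],o['time'])
E
python3 look.py 7 190 140 310 260 4
```

```text
[ 0.57608094 -0.25899669  0.25876134] [1.79997554e+02 1.52092639e-01 1.51810719e+02] [-0.44275855 -0.47491902 -2.49842388] 0.05961494793253761 9.9
```

View pics/L7.png

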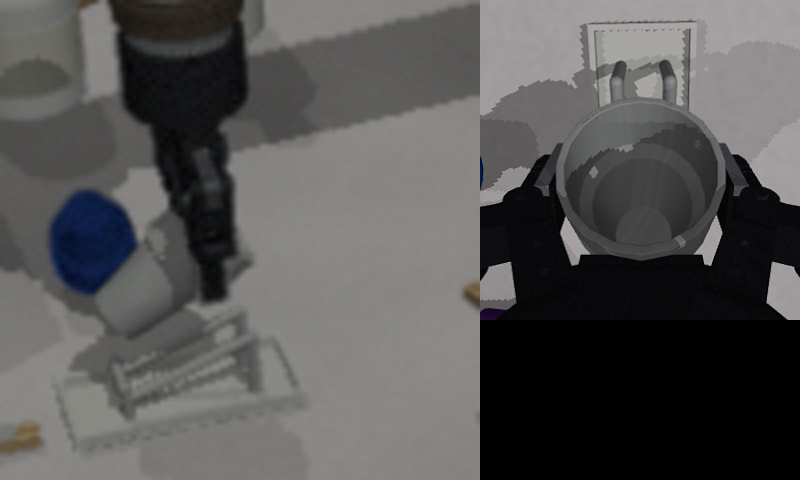

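Held at 25 N, the beaker doesn't swing by itself. The tool can't tilt, so I'll turn it upright by pressing its foot against the fixed tin's flat near face while rising. First I measure that face.

```bash
python3 - <<'E'
from h import *
crop(cv2.imread('pics/top5.png'),215,130,305,210,8,'pics/c9.png')
crop(cv2.imread('pics/scene4.png'),230,290,340,390,6,'pics/c10.png')
E
```

```text
(no output)
```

View pics/c9.png

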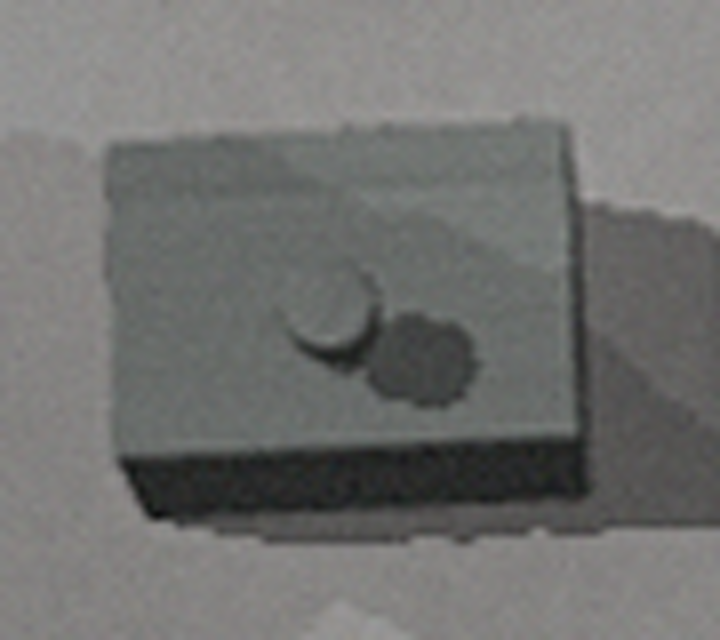

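View pics/c10.png

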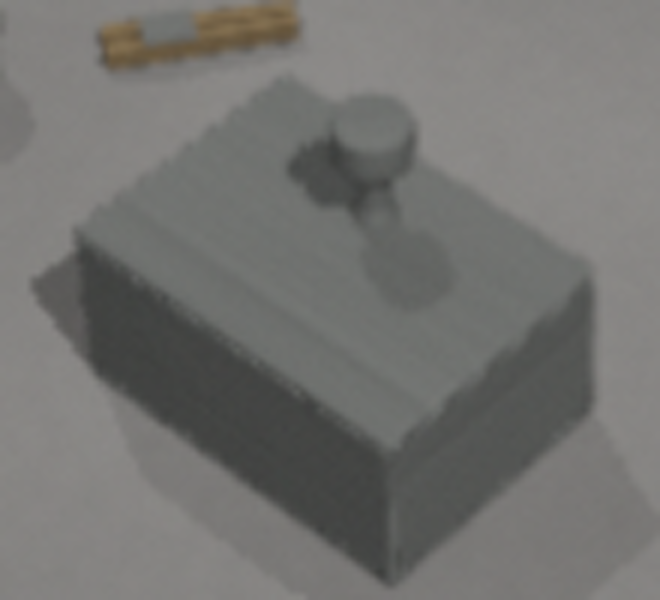

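```bash
python3 - <<'E'
from h import *
p=cp('top'); f=lambda L:[(u/8+215-.4,v/8+130-.4) for u,v in L]
print('top z=.07',onz(p,f([(122,458),(578,436),(566,120),(105,148)]),.07).round(4))
print('bot',onz(p,f([(152,518),(586,495)]),0).round(4))
print('knob top',onz(p,f([(328,303)]),.1).round(3))
E
```

```text
top z=.07 [[0.7269 0.1751 0.07  ]
 [0.7317 0.0392 0.07  ]
 [0.8312 0.0422 0.07  ]
 [0.8243 0.1816 0.07  ]]
bot [[0.7281 0.1765 0.    ]
 [0.7336 0.0398 0.    ]]
knob top [[0.764 0.111 0.1  ]]
```

```bash
python3 plan.py 0.635 0.07 0.30 182 10
```

```text
from [ 0.5761 -0.259   0.2588] rot [180.    0.2 151.8] open 0.0596 t 9.9
([1.0, 3.2, -0.4], -3.0)
([0.9, 3.2, -0.4], -3.0)
([0.7, 3.3, -0.4], -3.1)
([0.5, 3.3, -0.4], -3.0)
([0.4, 3.3, -0.5], -3.0)
([0.1, 3.3, -0.4], -3.0)
([0.0, 3.4, -0.4], -3.0)
([-0.1, 3.3, -0.4], -3.1)
([-0.4, 3.3, -0.4], -3.0)
([-0.54, 3.34, -0.42], -3.0)
```

move_arm(commands=[{"claw": -1, "travel": [0, 0, -2.0], "turn": 0}, {"claw": -1, "travel": [1.0, 2.5, -1.0], "turn": -3}, {"claw": -1, "travel": [0.9, 3.2, -1.0], "turn": -3}, {"claw": -1, "travel": [0.7, 3.4, 0], "turn": -3}, {"claw": -1, "travel": [0.5, 3.4, 0], "turn": -3}])

```text
time: 10.32
ee_pos: [0.5971, -0.1303, 0.2974]
tcp_rot: [180.0, 0.1, 163.9]
wrist_force: [0.6, -0.2, -1.3]
opening: 0.0597
```

move_arm(commands=[{"claw": -1, "travel": [0.4, 3.3, 0], "turn": -3}, {"claw": -1, "travel": [0.1, 3.3, 0], "turn": -3}, {"claw": -1, "travel": [0, 3.4, 0], "turn": -3}, {"claw": -1, "travel": [-0.1, 3.3, 0], "turn": -3}, {"claw": -1, "travel": [-0.4, 3.3, 0], "turn": -3}])

```text
time: 10.73
ee_pos: [0.6263, 0.0342, 0.2966]
tcp_rot: [-180.0, -0.0, 179.0]
wrist_force: [-0.2, -0.8, -1.3]
opening: 0.0594
```

move_arm(commands=[{"claw": -1, "travel": [-0.5, 3.3, 0], "turn": -3}, {"claw": -1, "travel": [0, 0, 2], "turn": 0}, {"claw": -1, "travel": [0, 0, 2], "turn": 0}, {"claw": -1, "travel": [0, 0, 1], "turn": 0}, {"claw": -1, "travel": [0, 0, 0], "turn": 0}])

```text
time: 11.15
ee_pos: [0.6314, 0.0654, 0.2436]
tcp_rot: [-180.0, -0.3, -178.2]
wrist_force: [-0.1, -0.3, -2.4]
opening: 0.0594
```

```bash
python3 look.py 8 240 230 360 350 4; python3 plan.py 0.64 0.07 0.212 182
```

```text
[0.63209645 0.06501088 0.24688741] [-1.79997810e+02 -2.98281430e-02 -1.78220331e+02] [-0.29526714  0.18062845 -0.87044488] 0.05949172641487545 11.25
from [0.6321 0.065  0.2469] rot [-180.    -0.  -178.2] open 0.0595 t 11.25
([-0.81, 0.47, 3.49], -0.2)
```

View pics/L8.png

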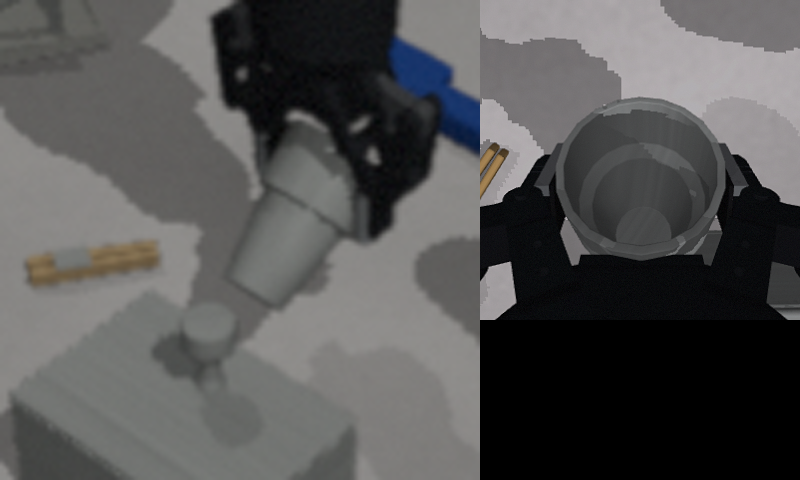

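move_arm(commands=[{"claw": -1, "travel": [-0.5, 0.3, 1.7], "turn": 0}, {"claw": -1, "travel": [0, 0, 1.5], "turn": 0}, {"claw": -1, "travel": [-1.0, 0, 0], "turn": 0}, {"claw": -1, "travel": [-0.6, 0, 0], "turn": 0}, {"claw": -1, "travel": [0, 0, 0], "turn": 0}])

```text
time: 11.67
ee_pos: [0.6543, 0.0687, 0.2161]
tcp_rot: [180.0, 0.1, -178.2]
wrist_force: [1.1, -0.0, -1.3]
opening: 0.0596
```

move_arm(commands=[{"claw": -1, "travel": [-0.5, 0, 0], "turn": 0}, {"claw": -1, "travel": [-0.4, 0, -0.3], "turn": 0}, {"claw": -1, "travel": [-0.4, 0, -0.5], "turn": 0}, {"claw": -1, "travel": [0, 0, 0], "turn": 0}])

```text
time: 12.0
ee_pos: [0.6662, 0.0695, 0.2239]
tcp_rot: [180.0, -0.0, -178.2]
wrist_force: [-4.9, -0.8, 1.3]
opening: 0.0597
```

```bash
python3 look.py 9 240 230 360 350 4
```

```text
[0.66602314 0.06948612 0.22345753] [-1.79993297e+02 -3.85915623e-03 -1.78187069e+02] [-4.29043367  0.30346293 -1.02234245] 0.05960172974258393 12.1
```

View pics/L9.png

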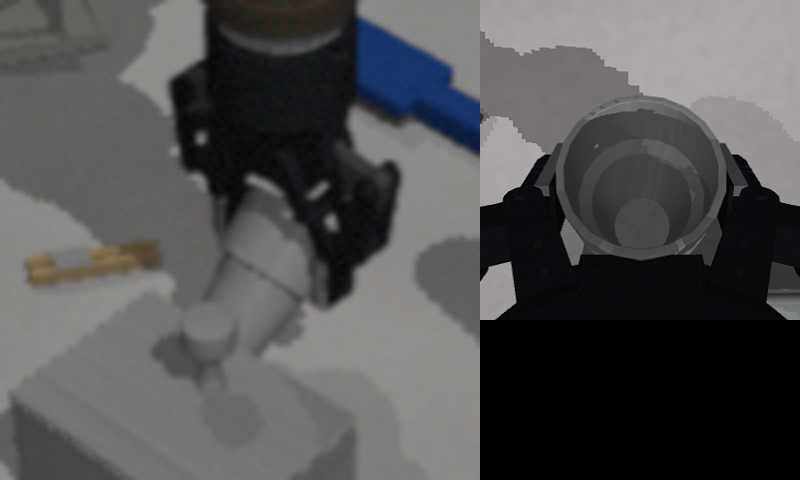

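Contact at about 5 N, and the beaker has begun to turn in the wrist view. Continuing.

move_arm(commands=[{"claw": -1, "travel": [-0.4, 0, -0.4], "turn": 0}, {"claw": -1, "travel": [-0.4, 0, -0.4], "turn": 0}, {"claw": -1, "travel": [-0.4, 0, -0.4], "turn": 0}, {"claw": -1, "travel": [0, 0, 0], "turn": 0}])

```text
time: 12.43
ee_pos: [0.6775, 0.07, 0.2356]
tcp_rot: [180.0, -0.1, -178.2]
wrist_force: [-10.3, 0.6, 2.6]
opening: 0.0598
```

```bash
python3 look.py 10 240 230 360 350 4
```

```text
[0.67735486 0.07003098 0.23533624] [ 1.79985243e+02 -1.12343962e-01 -1.78167160e+02] [-9.3354299   1.14342789  3.14756042] 0.05956932125815905 12.5333
```

View pics/L10.png

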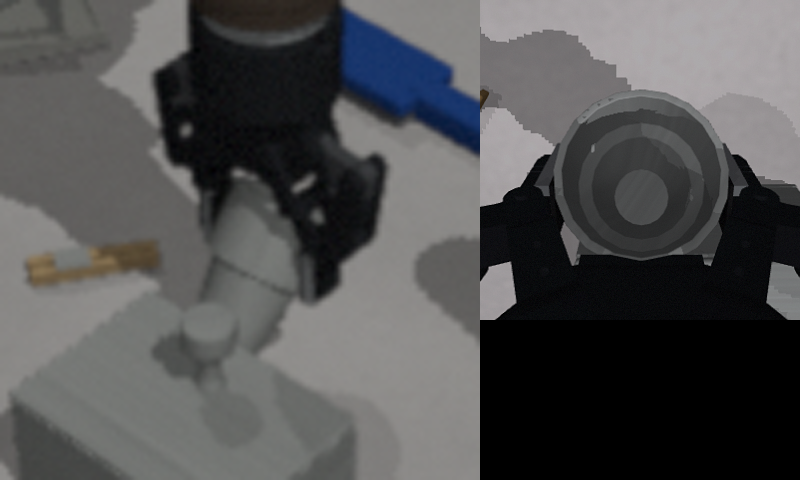

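move_arm(commands=[{"claw": -1, "travel": [-0.4, 0, -0.3], "turn": 0}, {"claw": -1, "travel": [-0.4, 0, -0.3], "turn": 0}, {"claw": -1, "travel": [-0.4, 0, -0.3], "turn": 0}, {"claw": -1, "travel": [-0.4, 0, -0.2], "turn": 0}, {"claw": -1, "travel": [0, 0, 0], "turn": 0}])

```text
time: 12.95
ee_pos: [0.6938, 0.0705, 0.2468]
tcp_rot: [180.0, -0.1, -178.2]
wrist_force: [-8.4, 0.5, 2.2]
opening: 0.0593
```

```bash
python3 look.py 11 240 230 360 350 4
```

```text
[0.6936031  0.07051298 0.24656522] [ 1.79986483e+02 -4.86708286e-02 -1.78173013e+02] [-7.00734906  0.32463239  3.23096259] 0.05956959901828457 13.05
```

View pics/L11.png

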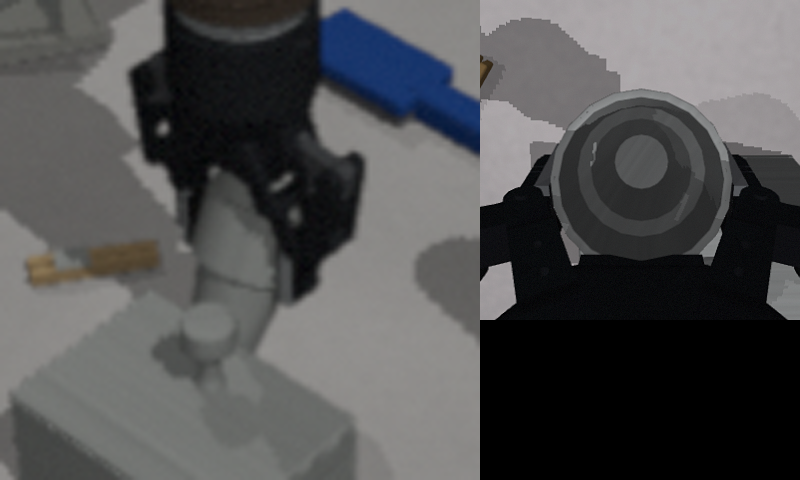

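move_arm(commands=[{"claw": -1, "travel": [-0.4, 0, -0.2], "turn": 0}, {"claw": -1, "travel": [-0.4, 0, -0.2], "turn": 0}, {"claw": -1, "travel": [-0.4, 0, -0.1], "turn": 0}, {"claw": -1, "travel": [-0.2, 0, 0], "turn": 0}, {"claw": -1, "travel": [0, 0, 0], "turn": 0}])

```text
time: 13.47
ee_pos: [0.7078, 0.0709, 0.2514]
tcp_rot: [-180.0, -0.0, -178.2]
wrist_force: [-4.9, 0.3, 1.4]
opening: 0.0592
```

```bash
python3 look.py 12 240 230 360 350 4
```

```text
[0.70776248 0.07088649 0.25128376] [-1.79998062e+02 -3.14705902e-02 -1.78179953e+02] [-4.71407696  0.47129323  0.87431252] 0.059761218081673416 13.5667
```

View pics/L12.png

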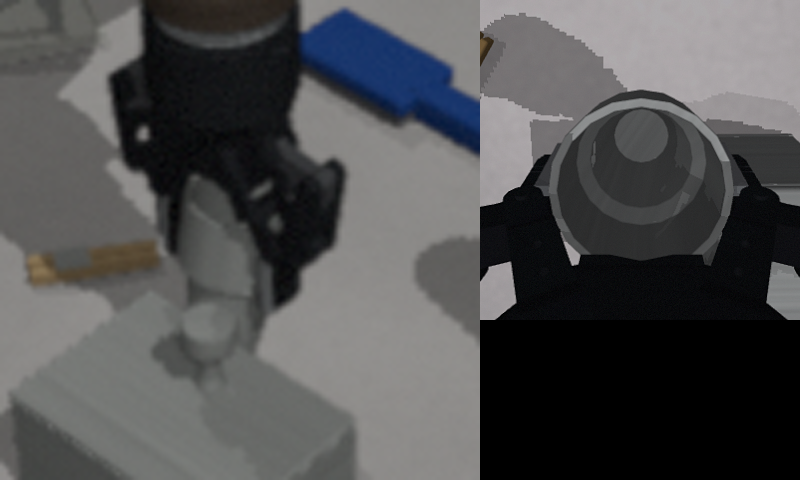

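```bash
cat > tilt.py <<'E'
from h import *
import sys
# predicted pixel of inner bottom centre and rim extremes vs elevation, pivot at tool grasp
def tab(p,o,h0=.073,dz=-.1475):
    piv=o['ee_pos']+[0,0,dz]; yw=np.radians(o['tcp_rot'][2])
    for th in (70,75,80,85,90,95,100):
        e=np.radians(th); ax=np.array([np.cos(e)*np.cos(yw),np.cos(e)*np.sin(yw),np.sin(e)])
        b=proj(p,piv+(.003-h0)*ax)[0]; r=proj(p,circ(piv+(.09-h0)*ax,ax,.03,73))
        print(th,b.round(0),'rim v',r[:,1].min().round(0),r[:,1].max().round(0),'u',r[:,0].min().round(0),r[:,0].max().round(0))
if __name__=='__main__': tab(cp('wrist'),status.get_obs())
E
python3 tilt.py
```

```text
70 [322. 310.] rim v 259.0 435.0 u 236.0 409.0
75 [322. 300.] rim v 264.0 435.0 u 236.0 409.0
80 [322. 290.] rim v 270.0 434.0 u 236.0 409.0
85 [322. 280.] rim v 276.0 432.0 u 236.0 409.0
90 [322. 271.] rim v 283.0 430.0 u 236.0 409.0
95 [322. 261.] rim v 291.0 427.0 u 237.0 409.0
100 [322. 252.] rim v 300.0 424.0 u 237.0 408.0
```

```bash
python3 - <<'E'
from h import *
p=cp('wrist'); o=status.get_obs(); im=cv2.imread('pics/wrist12.png')
S=3; r=(210,215,440,450)
c=cv2.resize(im[r[1]:r[3],r[0]:r[2]],None,fx=S,fy=S,interpolation=cv2.INTER_CUBIC)
c=np.clip(c.astype(float)*1.6,0,255).astype(np.uint8)
cv2.imwrite('pics/c12.png',c[:600])
E
```

```text
(no output)
```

View pics/c12.png

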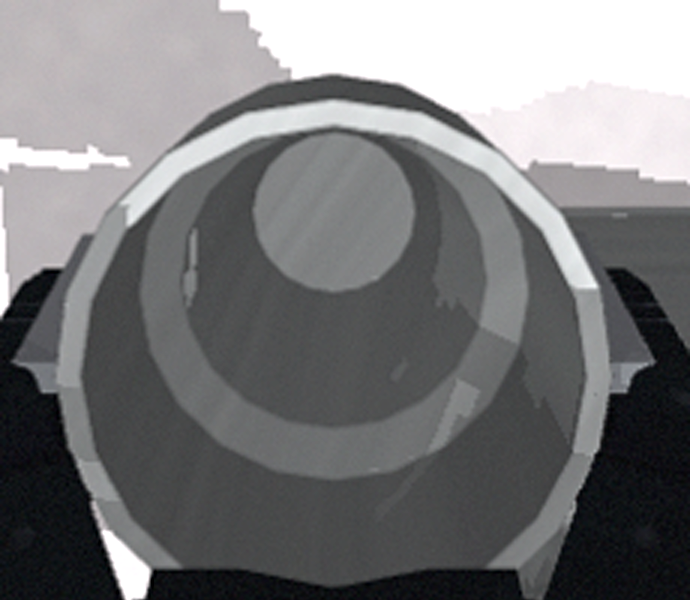

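```bash
cat > fitw.py <<'E'
from h import *
from scipy.optimize import least_squares
def fitw(p,o,obs,z0=None):
    yw=np.radians(o['tcp_rot'][2]); X=np.array([np.cos(yw),np.sin(yw),0]); Y=np.array([np.sin(yw),-np.cos(yw),0])
    def res(q):
        e=q[3]; ax=np.cos(e)*X+np.sin(e)*np.array([0,0,1.])
        org=o['ee_pos']+q[0]*X+q[1]*Y+[0,0,q[2]]
        out=[]
        for h,r,k,s,v in obs:
            P=proj(p,circ(org+h*ax,ax,r,145)); out.append((P[:,k]*s).max()*s-v)
        return np.array(out)
    s=least_squares(res,[0,0,-.22,np.radians(85)],loss='soft_l1',x_scale=[.01,.01,.01,.1])
    q=s.x; e=q[3]; ax=np.cos(e)*X+np.sin(e)*np.array([0,0,1.]); org=o['ee_pos']+q[0]*X+q[1]*Y+[0,0,q[2]]
    print('rel tool',q[:3].round(4),'elev',np.degrees(e).round(1),'org',org.round(4),'res',res(q).round(1)); return q,org,ax
E
python3 - <<'E'
from fitw import *
fitw(cp('wrist'),status.get_obs(),[(.09,.03,1,-1,248.3),(.09,.03,0,-1,229),(.09,.03,0,1,412),(.003,.015,1,-1,260),(.003,.015,1,1,312.3),(.003,.015,0,-1,294.3),(.003,.015,0,1,348),(.052,.03,1,-1,240)])
E
```

```text
rel tool [-0.008  -0.0007 -0.2142] elev 77.4 org [0.7158 0.0704 0.037 ] res [-0.1 -0.2  0.3  0.6 -0.9  0.7 -1.6  0.3]
```

Fit: elevation 77°, with the foot edge on the tin face as expected. The lowest edge is now on the mouth side of the grip, so pressing it onto the table will bring it fully upright. I'll move to the clear patch.

```bash
python3 plan.py 0.595 -0.02 0.262 182 4
```

```text
from [0.7078 0.0709 0.2513] rot [-180.    -0.  -178.2] open 0.0598 t 13.57
([2.9, -2.2, -0.3], -0.0)
([2.9, -2.2, -0.2], -0.1)
([2.9, -2.1, -0.3], -0.0)
([2.87, -2.22, -0.27], -0.1)
```

move_arm(commands=[{"claw": -1, "travel": [2.9, 0, -0.3], "turn": 0}, {"claw": -1, "travel": [2.9, -2.9, -0.2], "turn": 0}, {"claw": -1, "travel": [2.9, -2.9, 0], "turn": 0}, {"claw": -1, "travel": [2.9, -2.9, 0], "turn": 0}, {"claw": -1, "travel": [0, 0, 1.0], "turn": 0}])

```text
time: 13.98
ee_pos: [0.5918, -0.0235, 0.2484]
tcp_rot: [-179.9, 0.1, -178.4]
wrist_force: [0.7, 0.4, -1.0]
opening: 0.0597
```

move_arm(commands=[{"claw": -1, "travel": [0, 0, 0.8], "turn": 0}, {"claw": -1, "travel": [0, 0, 0.4], "turn": 0}, {"claw": -1, "travel": [0, 0, 0], "turn": 0}, {"claw": -1, "travel": [0, 0, 0], "turn": 0}])

```text
time: 14.32
ee_pos: [0.5954, -0.019, 0.2334]
tcp_rot: [180.0, -0.0, -178.1]
wrist_force: [0.5, 0.8, -1.6]
opening: 0.0597
```

```bash
python3 look.py 13 240 170 360 290 4
```

```text
[ 0.59545444 -0.01908472  0.23379389] [-1.79999118e+02  8.81450037e-03 -1.78119910e+02] [ 1.03493743 -0.6172644  -1.38956381] 0.05953616137096629 14.4167
```

View pics/L13.png

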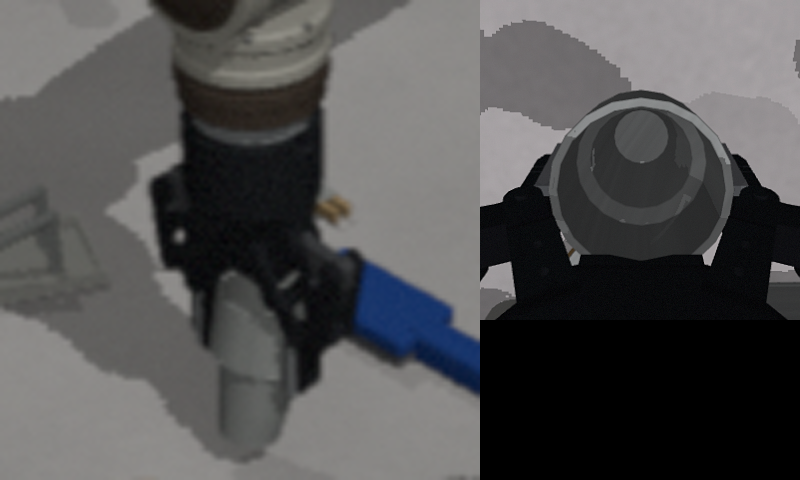

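move_arm(commands=[{"claw": -1, "travel": [0, 0, 0.7], "turn": 0}, {"claw": -1, "travel": [0, 0, 0.4], "turn": 0}, {"claw": -1, "travel": [0, 0, 0.2], "turn": 0}, {"claw": -1, "travel": [0, 0, 0], "turn": 0}])

```text
time: 14.75
ee_pos: [0.5946, -0.0197, 0.2197]
tcp_rot: [180.0, -0.1, -178.2]
wrist_force: [-0.8, 0.8, -1.3]
opening: 0.0595
```

move_arm(commands=[{"claw": -1, "travel": [0, 0, 0.2], "turn": 0}, {"claw": -1, "travel": [0, 0, 0], "turn": 0}])

```text
time: 14.92
ee_pos: [0.5948, -0.0198, 0.2184]
tcp_rot: [180.0, -0.0, -178.2]
wrist_force: [0.9, -0.8, -1.3]
opening: 0.0594
```

move_arm(commands=[{"claw": -1, "travel": [0, 0, 0.2], "turn": 0}, {"claw": -1, "travel": [0, 0, 0], "turn": 0}])

```text
time: 15.08
ee_pos: [0.5949, -0.0198, 0.2166]
tcp_rot: [-180.0, 0.0, -178.2]
wrist_force: [-0.0, 1.0, -0.9]
opening: 0.0595
```

move_arm(commands=[{"claw": -1, "travel": [0, 0, 0.2], "turn": 0}, {"claw": -1, "travel": [0, 0, 0], "turn": 0}])

```text
time: 15.25
ee_pos: [0.595, -0.0198, 0.2162]
tcp_rot: [-180.0, 0.1, -178.2]
wrist_force: [-1.3, -0.2, 7.8]
opening: 0.0598
```

move_arm(commands=[{"claw": -1, "travel": [0, 0, 0.2], "turn": 0}, {"claw": -1, "travel": [0, 0, 0], "turn": 0}])

```text
time: 15.42
ee_pos: [0.5955, -0.0198, 0.2158]
tcp_rot: [-180.0, 0.3, -178.2]
wrist_force: [-3.1, 1.1, 15.6]
opening: 0.0598
```

```bash
python3 look.py 14 240 170 360 290 4
```

```text
[ 0.59547748 -0.01977542  0.21581539] [-179.99327514    0.26662726 -178.18221605] [-2.63969754  0.13245038 16.80631117] 0.05964679499839087 15.5167
```

View pics/L14.png

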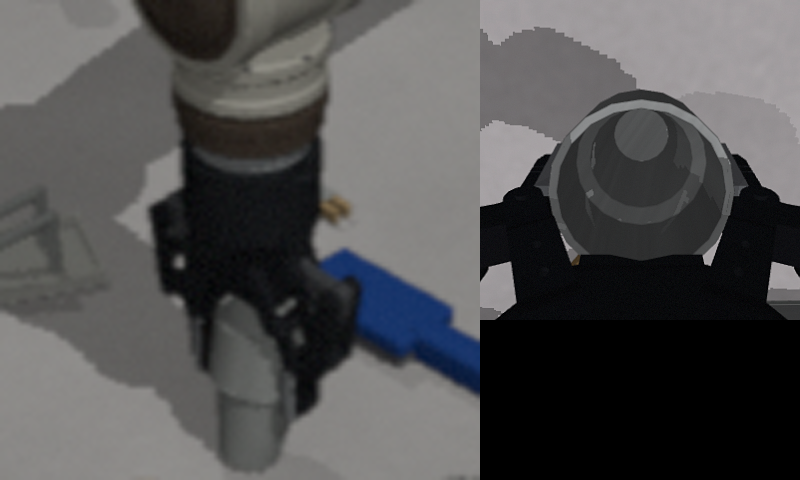

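move_arm(commands=[{"claw": -1, "travel": [-0.3, 0, 0], "turn": 0}, {"claw": -1, "travel": [-0.3, 0, 0], "turn": 0}, {"claw": -1, "travel": [-0.3, 0, 0], "turn": 0}, {"claw": -1, "travel": [0, 0, 0], "turn": 0}])

```text
time: 15.85
ee_pos: [0.6041, -0.0195, 0.214]
tcp_rot: [-180.0, 0.1, -178.2]
wrist_force: [-2.3, -0.0, 8.0]
opening: 0.0595
```

```bash
python3 look.py 15 240 170 360 290 4
```

```text
[ 0.6040088  -0.01952304  0.21407417] [-1.79992330e+02  8.76190481e-02 -1.78183863e+02] [-2.23688092  0.64559893  7.68593796] 0.05952269948798008 15.95
```

View pics/L15.png

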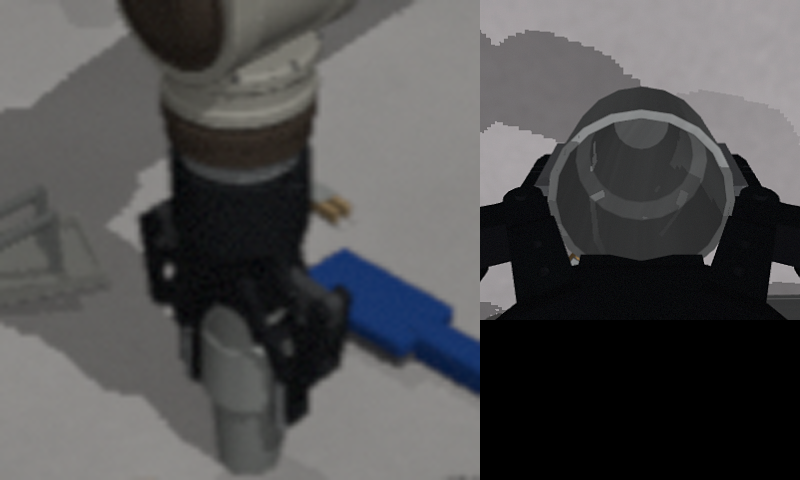

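```bash
python3 - <<'E'
from h import *
im=cv2.imread('pics/wrist15.png')
c=cv2.resize(im[215:415,210:440],None,fx=3,fy=3,interpolation=cv2.INTER_CUBIC)
cv2.imwrite('pics/c15.png',np.clip(c.astype(float)*1.6,0,255).astype(np.uint8))
E
```

```text
(no output)
```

View pics/c15.png

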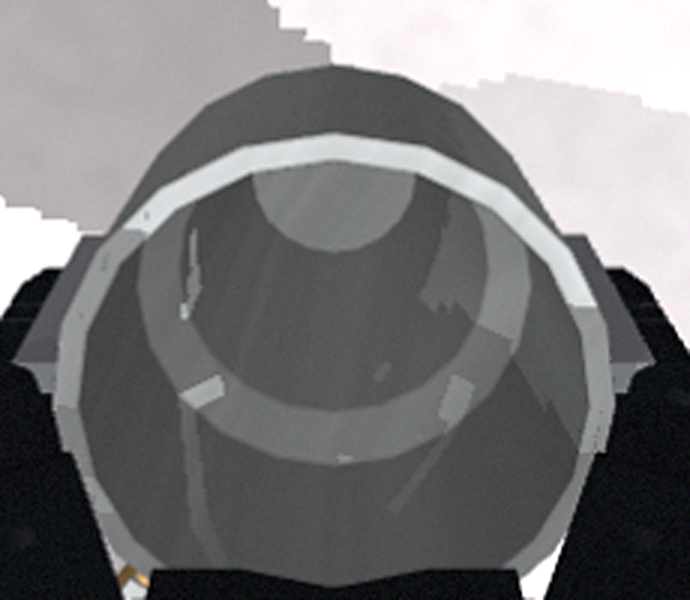

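```bash
python3 - <<'E'
from fitw import *
fitw(cp('wrist'),status.get_obs(),[(.09,.03,1,-1,215+133/3),(.09,.03,0,-1,210+54/3),(.09,.03,0,1,210+612/3),(.003,.015,1,1,215+252/3),(.052,.03,1,-1,215+65/3)])
E
```

```text
rel tool [-2.000e-04 -6.000e-04 -2.137e-01] elev 84.0 org [ 6.042e-01 -2.010e-02  3.000e-04] res [-0.2 -0.1  0.1 -0.3  0.7]
```

move_arm(commands=[{"claw": -1, "travel": [-0.3, 0, 0.1], "turn": 0}, {"claw": -1, "travel": [-0.3, 0, 0], "turn": 0}, {"claw": -1, "travel": [-0.1, 0, 0], "turn": 0}, {"claw": -1, "travel": [0, 0, 0], "turn": 0}])

```text
time: 16.28
ee_pos: [0.6109, -0.0193, 0.2123]
tcp_rot: [-180.0, 0.0, -178.2]
wrist_force: [-2.2, -0.7, 6.2]
opening: 0.0597
```

```bash
python3 look.py 16 240 170 360 290 4;python3 - <<'E'
from h import *
im=cv2.imread('pics/wrist16.png')
c=cv2.resize(im[215:415,210:440],None,fx=3,fy=3,interpolation=cv2.INTER_CUBIC)
cv2.imwrite('pics/c16.png',np.clip(c.astype(float)*1.6,0,255).astype(np.uint8))
E
```

```text
[ 0.61085376 -0.01932144  0.21228557] [-1.79994563e+02  3.02255498e-02 -1.78186052e+02] [-2.69194173 -0.33255315  5.56449842] 0.05929529854216641 16.3833
```

View pics/c16.png

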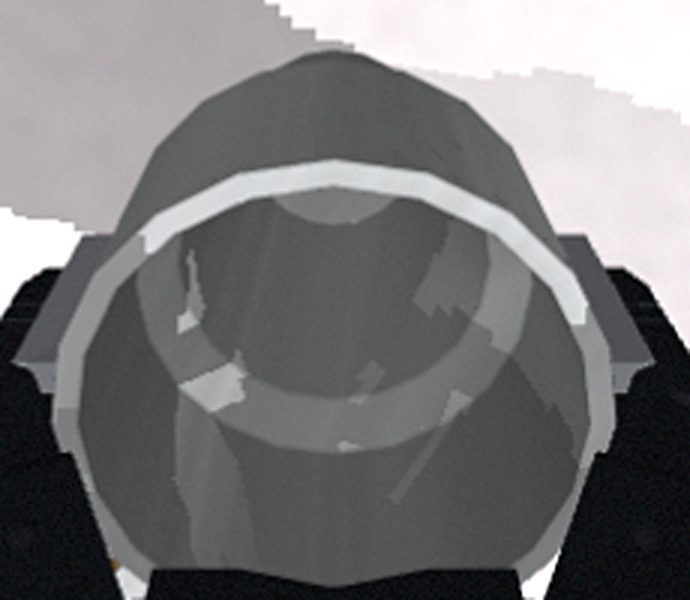

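View pics/L16.png

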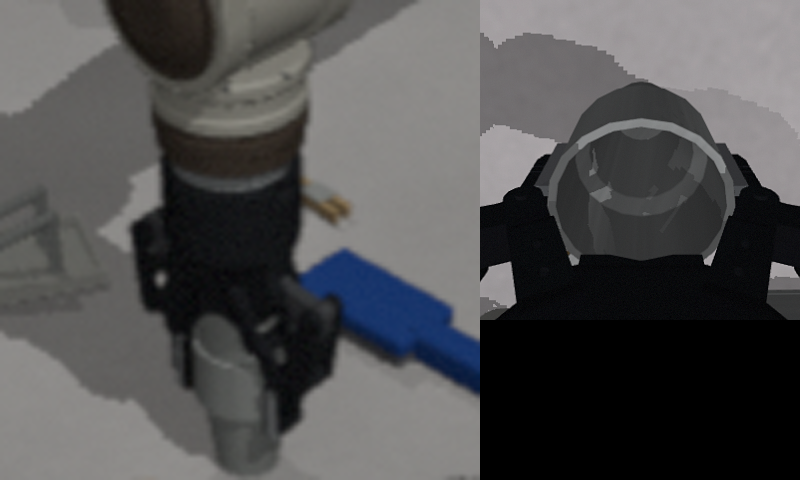

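```bash
python3 - <<'E'
from fitw import *
fitw(cp('wrist'),status.get_obs(),[(.09,.03,1,-1,215+159/3),(.09,.03,0,-1,210+52/3),(.09,.03,0,1,210+614/3),(.003,.015,1,1,215+224/3),(.052,.03,1,-1,215+55/3)])
E
```

```text
rel tool [ 0.0062 -0.0006 -0.213 ] elev 89.0 org [ 0.6046 -0.0201 -0.0007] res [-0.4 -0.2  0.2 -0.6  1.9]
```

The fit gives elevation 89° with the underside at z≈0, so it is standing. Releasing gently.

move_arm(commands=[{"claw": 0.5, "travel": [0, 0, 0], "turn": 0}, {"claw": 0.7, "travel": [0, 0, 0], "turn": 0}, {"claw": 1, "travel": [0, 0, 0], "turn": 0}, {"claw": 1, "travel": [0, 0, 0], "turn": 0}, {"claw": 1, "travel": [0, 0, 0], "turn": 0}])

```text
time: 16.8
ee_pos: [0.6108, -0.0193, 0.2116]
tcp_rot: [180.0, -0.0, -178.2]
wrist_force: [-0.2, -0.9, 0.8]
opening: 0.0852
```

move_arm(commands=[{"claw": 1, "travel": [0, 0, 0], "turn": 0}, {"claw": 1, "travel": [0, 0, 0], "turn": 0}, {"claw": 1, "travel": [0, 0, -1], "turn": 0}, {"claw": 1, "travel": [0, 0, -2], "turn": 0}, {"claw": 1, "travel": [0, 0, -3], "turn": 0}])

```text
time: 17.22
ee_pos: [0.6101, -0.0193, 0.2705]
tcp_rot: [180.0, -0.2, -178.2]
wrist_force: [0.0, -0.1, -0.5]
opening: 0.0854
```

move_arm(commands=[{"claw": 1, "travel": [0, 0, -4], "turn": 0}, {"claw": 1, "travel": [-3, 0, -4], "turn": 0}, {"claw": 1, "travel": [-3, 0, -2], "turn": 0}, {"claw": 1, "travel": [-1, 0, 0], "turn": 0}, {"claw": 1, "travel": [0, 0, 0], "turn": 0}])

```text
time: 17.63
ee_pos: [0.6775, -0.0171, 0.3664]
tcp_rot: [-180.0, 0.2, -178.2]
wrist_force: [-0.3, -0.3, -0.4]
opening: 0.0852
```

```bash
python3 look.py 17 240 190 400 350 4
```

```text
[ 0.67567172 -0.01720378  0.36450588] [ 1.79997994e+02 -7.27776602e-02 -1.78180384e+02] [-0.19768745  0.44971193 -0.82188942] 0.08579949993629025 17.7333
```

View pics/wrist17.png

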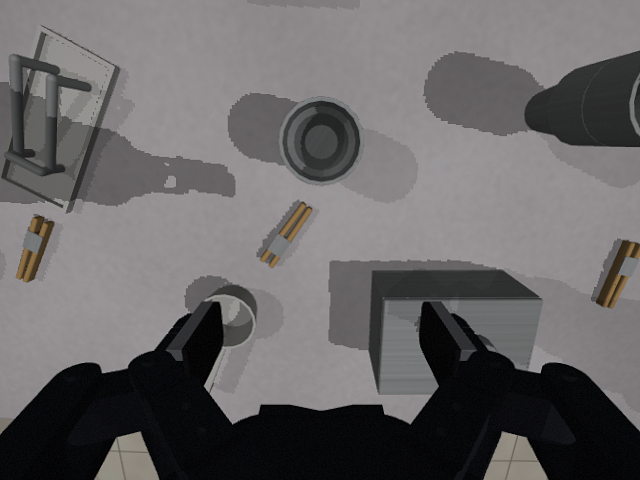

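View pics/scene17.png

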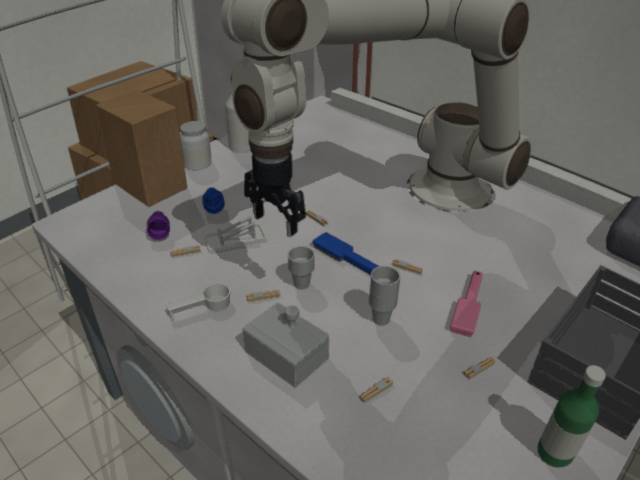

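The beaker stands upright and released at wrist (320,142), and the brush, stack and pegs are undisturbed. Next I fit its position, then go and measure the stack with the same wrist view.

```bash
cat > rim.py <<'E'
from h import *
from scipy.optimize import least_squares
import pickle
def show(tag,r,s=6):
    p=cp('wrist'); o=status.get_obs(); im=viewer.camera('wrist'); cv2.imwrite(f'pics/wrist{tag}.png',im); pickle.dump((p,o),open(f'pw{tag}.pkl','wb'))
    cv2.imwrite(f'pics/c{tag}.png',cv2.resize(im[r[1]:r[3],r[0]:r[2]],None,fx=s,fy=s,interpolation=cv2.INTER_CUBIC))
def fitrim(p,obs,z=None):
    def res(q): 
        out=[]
        for h,r,k,s,v in obs:
            P=proj(p,circ([q[0],q[1],h],[0,0,1],r,145)); out.append((P[:,k]*s).max()*s-v)
        return np.array(out)
    s=least_squares(res,[.6,.05],loss='soft_l1',x_scale=.01); print(s.x.round(4),res(s.x).round(1)); return s.x
E
python3 - <<'E'
from h import *
crop(cv2.imread('pics/wrist17.png'),270,85,370,195,5,'pics/c17.png')
p=cp('wrist'); import pickle; pickle.dump((p,status.get_obs()),open('pw17.pkl','wb'))
E
```

```text
(no output)
```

View pics/c17.png

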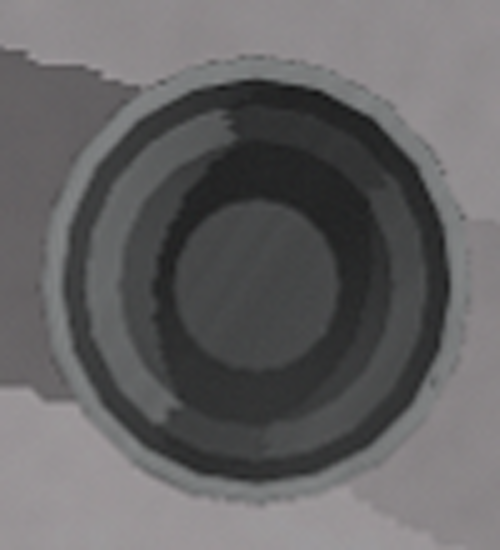

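```bash
python3 - <<'E'
from rim import *
p,o=pickle.load(open('pw17.pkl','rb'))
f=lambda u:u/5+270-.4; g=lambda v:v/5+85-.4
x=fitrim(p,[(.09,.03,0,-1,f(45)),(.09,.03,0,1,f(467)),(.09,.03,1,-1,g(55)),(.09,.03,1,1,g(503))])
fitrim(p,[(.003,.015,0,-1,f(175)),(.003,.015,0,1,f(340)),(.003,.015,1,-1,g(198)),(.003,.015,1,1,g(372))])
E
python3 plan.py 0.655 0.19 0.40 182 6
```

```text
[ 0.6024 -0.0202] [-1.   1.  -0.2  0.2]
[ 0.6024 -0.0199] [ 0.6 -0.6  0.8 -0.9]
from [ 0.6757 -0.0172  0.3645] rot [ 1.800e+02 -1.000e-01 -1.782e+02] open 0.0858 t 17.73
([0.2, 3.5, -0.6], -0.0)
([0.3, 3.4, -0.6], -0.1)
([0.2, 3.5, -0.6], 0.0)
([0.2, 3.5, -0.6], -0.0)
([0.3, 3.4, -0.6], -0.1)
([0.18, 3.48, -0.55], 0.0)
```

move_arm(commands=[{"claw": 1, "travel": [0.2, 3.5, -0.6], "turn": 0}, {"claw": 1, "travel": [0.3, 3.5, -0.6], "turn": 0}, {"claw": 1, "travel": [0.3, 3.5, -0.6], "turn": 0}, {"claw": 1, "travel": [0.3, 3.5, -0.6], "turn": 0}, {"claw": 1, "travel": [0.3, 3.5, -0.6], "turn": 0}])

```text
time: 18.15
ee_pos: [0.6547, 0.1584, 0.3951]
tcp_rot: [-180.0, -0.1, -178.2]
wrist_force: [1.3, -0.4, -0.2]
opening: 0.0849
```

move_arm(commands=[{"claw": 1, "travel": [0.2, 3.3, -0.5], "turn": 0}, {"claw": 1, "travel": [0, 0, 0], "turn": 0}, {"claw": 1, "travel": [0, 0, 0], "turn": 0}, {"claw": 1, "travel": [0, 0, 0], "turn": 0}])

```text
time: 18.48
ee_pos: [0.6525, 0.1898, 0.3997]
tcp_rot: [-180.0, -0.1, -178.2]
wrist_force: [0.3, -0.3, 0.0]
opening: 0.0853
```

```bash
python3 -c "
from rim import *
show('18',(255,80,375,200),5)"
```

```text
(no output)
```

View pics/c18.png

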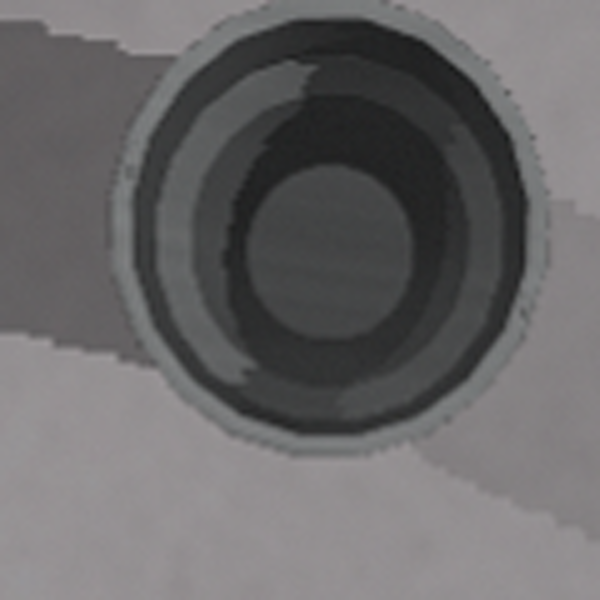

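View pics/wrist18.png

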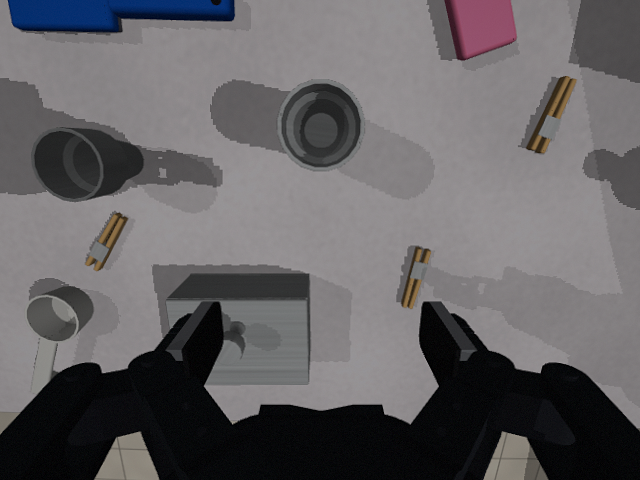

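```bash
python3 - <<'E'
from rim import *
p,o=pickle.load(open('pw18.pkl','rb'))
f=lambda u:u/5+255-.4; g=lambda v:v/5+80-.4
x=fitrim(p,[(.128,.03,0,-1,f(112)),(.128,.03,0,1,f(549)),(.128,.03,1,1,g(457)),(.128,.03,1,-1,g(-3))])
fitrim(p,[(.041,.015,0,-1,f(246)),(.041,.015,0,1,f(413)),(.041,.015,1,-1,g(163)),(.041,.015,1,1,g(340))])
E
python3 plan.py 0.602 -0.021 0.30 182 7
```

```text
[0.5694 0.1863] [-0.6  0.6  0.7 -0.5]
[0.569 0.186] [ 0.5 -0.5  0.6 -0.7]
from [0.6528 0.1892 0.3997] rot [-1.800e+02 -1.000e-01 -1.782e+02] open 0.0855 t 18.53
([0.8, -3.0, 1.4], -0.0)
([0.8, -3.0, 1.4], -0.1)
([0.9, -2.9, 1.5], 0.0)
([0.8, -3.0, 1.4], -0.0)
([0.8, -3.0, 1.4], -0.1)
([0.8, -3.0, 1.4], 0.0)
([0.87, -2.95, 1.47], -0.0)
```

Stack rim and inner bottom agree at (0.569,0.186), so it is upright. The beaker is at (0.602,-0.020), which makes the transfer (-33, +206) mm. Regrasping near the rim.

move_arm(commands=[{"claw": 1, "travel": [0.8, -3.0, 1.4], "turn": 0}, {"claw": 1, "travel": [0.8, -3.0, 1.4], "turn": 0}, {"claw": 1, "travel": [0.9, -3.0, 1.4], "turn": 0}, {"claw": 1, "travel": [0.8, -3.0, 1.4], "turn": 0}, {"claw": 1, "travel": [0.8, -3.0, 1.4], "turn": 0}])

```text
time: 18.95
ee_pos: [0.6158, 0.0361, 0.3291]
tcp_rot: [-180.0, -0.0, -178.3]
wrist_force: [0.1, -0.3, 0.1]
opening: 0.0855
```

move_arm(commands=[{"claw": 1, "travel": [0.8, -3.0, 1.4], "turn": 0}, {"claw": 1, "travel": [0.9, -3.0, 1.4], "turn": 0}, {"claw": 1, "travel": [0, 0, 0], "turn": 0}, {"claw": 1, "travel": [0, 0, 0], "turn": 0}, {"claw": 1, "travel": [0, 0, 0], "turn": 0}])

```text
time: 19.37
ee_pos: [0.6015, -0.0226, 0.3023]
tcp_rot: [180.0, 0.0, -178.3]
wrist_force: [0.1, -0.4, 0.9]
opening: 0.0854
```

```bash
python3 plan.py 0.602 -0.020 0.229 182 5
```

```text
from [ 0.6015 -0.0226  0.3023] rot [ 180.     0.  -178.3] open 0.0854 t 19.37
([-0.0, 0.1, 1.5], -0.1)
([-0.0, 0.0, 1.4], -0.0)
([-0.0, 0.1, 1.5], -0.1)
([-0.0, 0.0, 1.5], -0.0)
([-0.05, 0.05, 1.43], -0.1)
```

move_arm(commands=[{"claw": 1, "travel": [0, 0.2, 2.0], "turn": 0}, {"claw": 1, "travel": [0, 0, 2.0], "turn": 0}, {"claw": 1, "travel": [0, 0, 2.0], "turn": 0}, {"claw": 1, "travel": [0, 0, 1.3], "turn": 0}, {"claw": 1, "travel": [0, 0, 0], "turn": 0}], squeeze=25)

```text
time: 19.78
ee_pos: [0.6012, -0.0189, 0.2263]
tcp_rot: [180.0, -0.2, -178.1]
wrist_force: [-1.1, 1.0, -0.3]
opening: 0.0853
```

move_arm(commands=[{"claw": 0.5, "travel": [0, 0, 0], "turn": 0}, {"claw": 0.3, "travel": [0, 0, 0], "turn": 0}, {"claw": 0.2, "travel": [0, 0, 0], "turn": 0}, {"claw": 0, "travel": [0, 0, 0], "turn": 0}, {"claw": -0.5, "travel": [0, 0, 0], "turn": 0}])

```text
time: 20.2
ee_pos: [0.6023, -0.0195, 0.2307]
tcp_rot: [180.0, 0.2, -178.2]
wrist_force: [0.1, 0.5, 6.3]
opening: 0.0596
```

move_arm(commands=[{"claw": -1, "travel": [0, 0, 0], "turn": 0}, {"claw": -1, "travel": [0, 0, 0], "turn": 0}, {"claw": -1, "travel": [0, 0, 0], "turn": 0}], squeeze=40)

```text
time: 20.45
ee_pos: [0.6023, -0.0195, 0.2308]
tcp_rot: [180.0, 0.2, -178.2]
wrist_force: [-0.2, 0.0, 7.2]
opening: 0.0594
```

```bash
python3 look.py 19 240 200 360 320 4
```

```text
[ 0.60227164 -0.01954196  0.23075895] [ 1.79995451e+02  1.62821322e-01 -1.78183414e+02] [-0.43769128  0.78861642  7.46811643] 0.059377019695310986 20.55
```

View pics/L19.png

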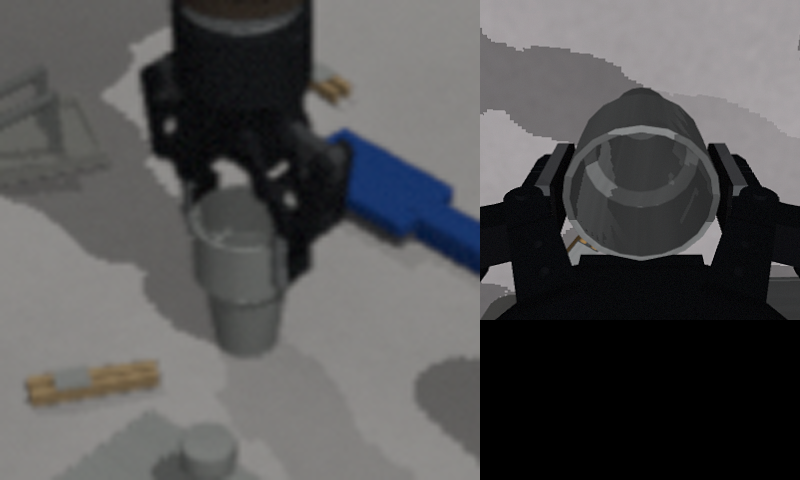

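move_arm(commands=[{"claw": -1, "travel": [0, 0, -1], "turn": 0}, {"claw": -1, "travel": [0, 0, -3], "turn": 0}, {"claw": -1, "travel": [0, 0, -4], "turn": 0}, {"claw": -1, "travel": [0, 0, -4], "turn": 0}, {"claw": -1, "travel": [0, 0, -4], "turn": 0}])

```text
time: 20.97
ee_pos: [0.6012, -0.0196, 0.3912]
tcp_rot: [-180.0, -0.0, -178.2]
wrist_force: [0.9, 0.2, -1.7]
opening: 0.0593
```

move_arm(commands=[{"claw": -1, "travel": [0, 0, -1], "turn": 0}, {"claw": -1, "travel": [0, 0, 0], "turn": 0}, {"claw": -1, "travel": [0, 0, 0], "turn": 0}])

```text
time: 21.22
ee_pos: [0.6019, -0.0196, 0.3988]
tcp_rot: [-180.0, 0.0, -178.2]
wrist_force: [0.4, -0.3, -3.0]
opening: 0.0598
```

```bash
python3 look.py 20 240 150 360 270 4; python3 plan.py 0.5691 0.1866 0.40 182 9
```

```text
[ 0.60174504 -0.01959738  0.39675854] [ 179.98971309   -0.18781607 -178.18653713] [-0.63878243  0.44986734 -1.94940189] 0.05928839458004407 21.3167
from [ 0.6017 -0.0196  0.3968] rot [ 180.    -0.2 -178.2] open 0.0593 t 21.32
([0.3, 2.3, -0.0], -0.0)
([0.3, 2.3, -0.1], -0.0)
([0.3, 2.3, -0.0], -0.1)
([0.3, 2.3, -0.0], 0.0)
([0.2, 2.3, -0.1], -0.0)
([0.3, 2.3, -0.0], -0.0)
([0.3, 2.3, -0.1], -0.0)
([0.3, 2.3, 0.0], -0.1)
([0.28, 2.32, -0.02], 0.0)
```

View pics/L20.png

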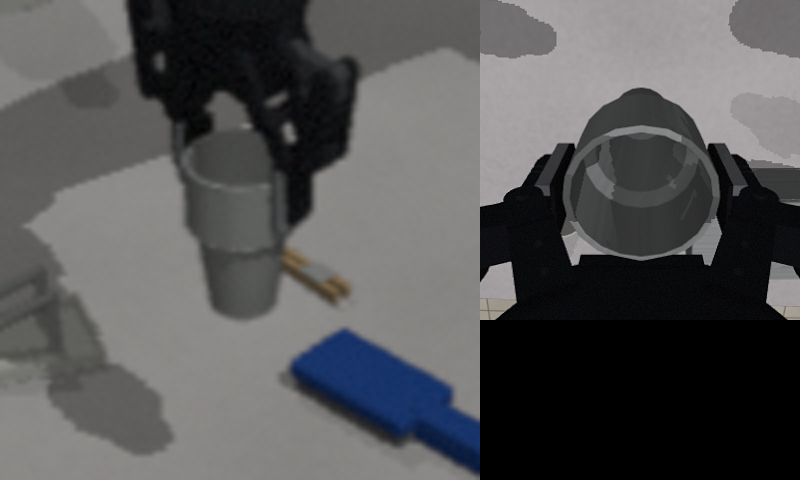

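The beaker hangs straight and its rim is in the same wrist pixels as when it stood, so there was no slip. Moving over the stack.

move_arm(commands=[{"claw": -1, "travel": [0.3, 2.3, 0], "turn": 0}, {"claw": -1, "travel": [0.3, 2.3, -0.1], "turn": 0}, {"claw": -1, "travel": [0.3, 2.3, 0], "turn": 0}, {"claw": -1, "travel": [0.3, 2.3, 0], "turn": 0}, {"claw": -1, "travel": [0.2, 2.3, -0.1], "turn": 0}])

```text
time: 21.73
ee_pos: [0.5837, 0.0959, 0.3985]
tcp_rot: [-180.0, -0.2, -178.2]
wrist_force: [0.9, 0.1, -0.9]
opening: 0.0593
```

move_arm(commands=[{"claw": -1, "travel": [0.3, 2.3, 0], "turn": 0}, {"claw": -1, "travel": [0.3, 2.3, -0.1], "turn": 0}, {"claw": -1, "travel": [0.3, 2.3, 0], "turn": 0}, {"claw": -1, "travel": [0.3, 2.3, 0], "turn": 0}, {"claw": -1, "travel": [0, 0, 0], "turn": 0}])

```text
time: 22.15
ee_pos: [0.5685, 0.1897, 0.3995]
tcp_rot: [180.0, -0.2, -178.0]
wrist_force: [-0.6, 0.3, -2.7]
opening: 0.0592
```

move_arm(commands=[{"claw": -1, "travel": [0, 0, 0], "turn": 0}, {"claw": -1, "travel": [0, 0, 0], "turn": 0}, {"claw": -1, "travel": [0, 0, 0], "turn": 0}])

```text
time: 22.4
ee_pos: [0.5694, 0.1858, 0.4012]
tcp_rot: [-180.0, -0.1, -178.2]
wrist_force: [0.3, -0.5, -1.4]
opening: 0.0598
```

```bash
python3 look.py 21 310 190 430 310 4; python3 plan.py 0.5691 0.1866 0.333 182 3
```

```text
[0.56944103 0.18566621 0.40168445] [-1.79984890e+02 -2.59881306e-02 -1.78247540e+02] [-0.32597009  0.28786723 -1.70107926] 0.05956812318179292 22.5
from [0.5694 0.1857 0.4017] rot [-180.    -0.  -178.2] open 0.0596 t 22.5
([0.0, 0.0, 2.3], -0.1)
([0.0, 0.1, 2.3], -0.1)
([0.03, -0.01, 2.27], -0.0)
```

View pics/L21.png

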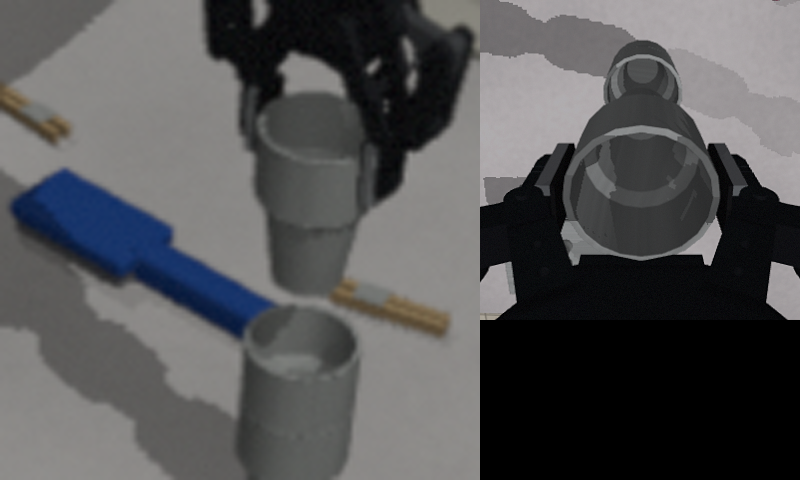

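Aligned: the stack rim centre is at column 642 and the held beaker's at 641 in the tile. Lowering.

move_arm(commands=[{"claw": -1, "travel": [0, 0.1, 1.5], "turn": 0}, {"claw": -1, "travel": [0, 0, 1.5], "turn": 0}, {"claw": -1, "travel": [0, 0, 1.5], "turn": 0}, {"claw": -1, "travel": [0, 0, 1.0], "turn": 0}, {"claw": -1, "travel": [0, 0, 0], "turn": 0}])

```text
time: 22.92
ee_pos: [0.5691, 0.1869, 0.3446]
tcp_rot: [-179.9, -0.2, -178.2]
wrist_force: [-0.1, -0.5, -1.2]
opening: 0.0595
```

```bash
python3 look.py 22 310 220 430 340 4; python3 plan.py 0.5691 0.1866 0.315 182 3
```

```text
[0.56927627 0.18712841 0.34723574] [-1.79994414e+02 -1.17803169e-02 -1.78214347e+02] [ 0.3169168   0.68263586 -1.03199037] 0.059196677863111946 23.0167
from [0.5693 0.1871 0.3472] rot [-180.    -0.  -178.2] open 0.0592 t 23.02
([0.0, -0.0, 1.1], -0.1)
([0.0, -0.0, 1.0], -0.0)
([0.02, -0.05, 1.12], -0.1)
```

View pics/L22.png

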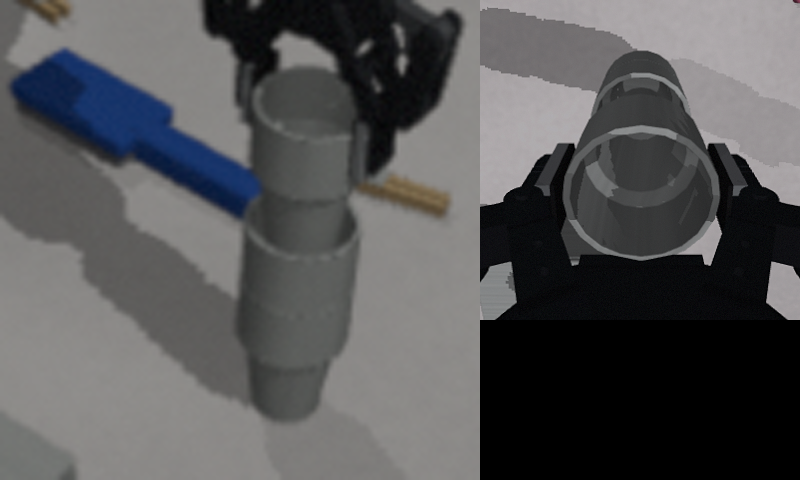

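The foot is inside the mouth without contact. Continuing down slowly towards TCP z≈0.307.

move_arm(commands=[{"claw": -1, "travel": [0, -0.05, 1.0], "turn": 0}, {"claw": -1, "travel": [0, 0, 0.8], "turn": 0}, {"claw": -1, "travel": [0, 0, 0.6], "turn": 0}, {"claw": -1, "travel": [0, 0, 0.4], "turn": 0}, {"claw": -1, "travel": [0, 0, 0], "turn": 0}])

```text
time: 23.43
ee_pos: [0.5691, 0.187, 0.3177]
tcp_rot: [-180.0, -0.1, -178.2]
wrist_force: [0.1, 0.3, -2.8]
opening: 0.0594
```

move_arm(commands=[{"claw": -1, "travel": [0, 0, 0.3], "turn": 0}, {"claw": -1, "travel": [0, 0, 0.2], "turn": 0}, {"claw": -1, "travel": [0, 0, 0], "turn": 0}])

```text
time: 23.68
ee_pos: [0.5692, 0.187, 0.3138]
tcp_rot: [-180.0, -0.0, -178.2]
wrist_force: [0.5, -0.0, -0.5]
opening: 0.0594
```

move_arm(commands=[{"claw": -1, "travel": [0, 0, 0.2], "turn": 0}, {"claw": -1, "travel": [0, 0, 0], "turn": 0}, {"claw": -1, "travel": [0, 0, 0], "turn": 0}])

```text
time: 23.93
ee_pos: [0.5693, 0.187, 0.312]
tcp_rot: [180.0, 0.0, -178.2]
wrist_force: [0.2, -0.5, -1.6]
opening: 0.0594
```

move_arm(commands=[{"claw": -1, "travel": [0, 0, 0.2], "turn": 0}, {"claw": -1, "travel": [0, 0, 0], "turn": 0}, {"claw": -1, "travel": [0, 0, 0], "turn": 0}])

```text
time: 24.18
ee_pos: [0.5692, 0.187, 0.3099]
tcp_rot: [-180.0, -0.0, -178.2]
wrist_force: [1.1, 0.1, -2.5]
opening: 0.0595
```

move_arm(commands=[{"claw": -1, "travel": [0, 0, 0.15], "turn": 0}, {"claw": -1, "travel": [0, 0, 0], "turn": 0}, {"claw": -1, "travel": [0, 0, 0], "turn": 0}])

```text
time: 24.43
ee_pos: [0.5692, 0.187, 0.3084]
tcp_rot: [-180.0, -0.0, -178.2]
wrist_force: [-0.1, -0.8, -1.7]
opening: 0.0592
```

move_arm(commands=[{"claw": -1, "travel": [0, 0, 0.15], "turn": 0}, {"claw": -1, "travel": [0, 0, 0], "turn": 0}, {"claw": -1, "travel": [0, 0, 0], "turn": 0}])

```text
time: 24.68
ee_pos: [0.5692, 0.187, 0.307]
tcp_rot: [-180.0, -0.0, -178.2]
wrist_force: [-0.0, 0.2, -1.8]
opening: 0.0593
```

```bash
python3 look.py 23 310 220 430 340 4
```

```text
[0.56922249 0.18701468 0.30699912] [ 1.79999438e+02 -4.88210918e-03 -1.78182244e+02] [-0.32014388  0.58680856 -0.91428874] 0.05923863156663456 24.7833
```

View pics/L23.png

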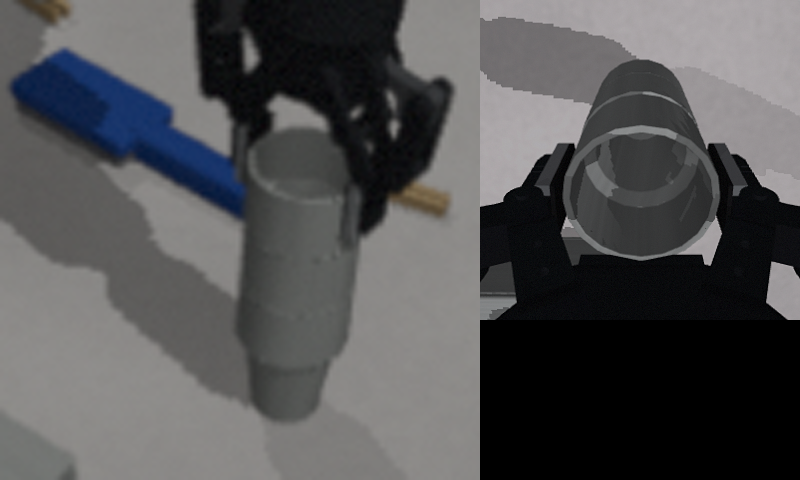

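Essentially home. One more small press to feel the seat.

move_arm(commands=[{"claw": -1, "travel": [0, 0, 0.1], "turn": 0}, {"claw": -1, "travel": [0, 0, 0], "turn": 0}, {"claw": -1, "travel": [0, 0, 0], "turn": 0}])

```text
time: 25.03
ee_pos: [0.5693, 0.1871, 0.3068]
tcp_rot: [180.0, 0.1, -178.2]
wrist_force: [-1.1, 1.0, 4.5]
opening: 0.0595
```

move_arm(commands=[{"claw": -1, "travel": [0, 0, 0.1], "turn": 0}, {"claw": -1, "travel": [0, 0, 0], "turn": 0}, {"claw": -1, "travel": [0, 0, 0], "turn": 0}])

```text
time: 25.28
ee_pos: [0.5693, 0.187, 0.3067]
tcp_rot: [180.0, 0.1, -178.2]
wrist_force: [-1.6, 0.5, 10.7]
opening: 0.0594
```

It is seated: 10 N at TCP z 0.3067, where 0.3068 was expected. Releasing.

move_arm(commands=[{"claw": -1, "travel": [0, 0, -0.1], "turn": 0}, {"claw": 0.5, "travel": [0, 0, 0], "turn": 0}, {"claw": 0.7, "travel": [0, 0, 0], "turn": 0}, {"claw": 1, "travel": [0, 0, 0], "turn": 0}, {"claw": 1, "travel": [0, 0, 0], "turn": 0}])

```text
time: 25.7
ee_pos: [0.5693, 0.187, 0.3056]
tcp_rot: [-180.0, -0.0, -178.2]
wrist_force: [-0.6, 0.3, 0.6]
opening: 0.0857
```

move_arm(commands=[{"claw": 1, "travel": [0, 0, 0], "turn": 0}, {"claw": 1, "travel": [0, 0, 0], "turn": 0}, {"claw": 1, "travel": [0, 0, 0], "turn": 0}, {"claw": 1, "travel": [0, 0, -1], "turn": 0}, {"claw": 1, "travel": [0, 0, -2], "turn": 0}])

```text
time: 26.12
ee_pos: [0.5689, 0.1869, 0.3345]
tcp_rot: [-179.9, -0.2, -178.2]
wrist_force: [-0.1, -0.8, 0.4]
opening: 0.0852
```

move_arm(commands=[{"claw": 1, "travel": [0, 0, -4], "turn": 0}, {"claw": 1, "travel": [0, 0, -4], "turn": 0}, {"claw": 1, "travel": [-3, 0, -2], "turn": 0}, {"claw": 1, "travel": [-3, 0, 0], "turn": 0}, {"claw": 1, "travel": [-1, 0, 0], "turn": 0}])

```text
time: 26.53
ee_pos: [0.6415, 0.1892, 0.4375]
tcp_rot: [180.0, 0.2, -178.2]
wrist_force: [-0.3, -1.2, -2.2]
opening: 0.086
```

move_arm(commands=[{"claw": 1, "travel": [0, 0, 0], "turn": 0}, {"claw": 1, "travel": [0, 0, 0], "turn": 0}, {"claw": 1, "travel": [0, 0, 0], "turn": 0}])

```text
time: 26.78
ee_pos: [0.6386, 0.1892, 0.4363]
tcp_rot: [-180.0, -0.0, -178.2]
wrist_force: [0.2, 0.2, 0.4]
opening: 0.0855
```

```bash
python3 look.py 24 310 220 430 340 4; python3 -c "
from rim import *
show('25',(255,80,375,200),5)
p=cp('top'); cv2.imwrite('pics/top25.png',viewer.camera('top'))"
```

```text
[0.63831158 0.18922347 0.43670851] [ 1.79995864e+02  1.88503681e-02 -1.78168211e+02] [0.54826373 0.66242195 0.39661204] 0.08556167872340537 26.8833
```

View pics/scene24.png

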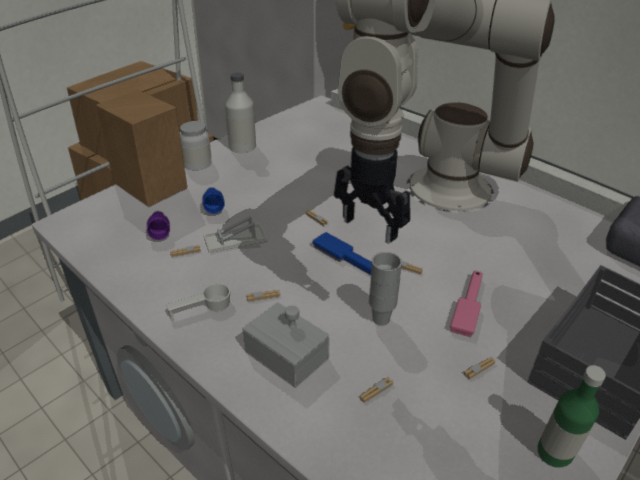

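View pics/wrist25.png

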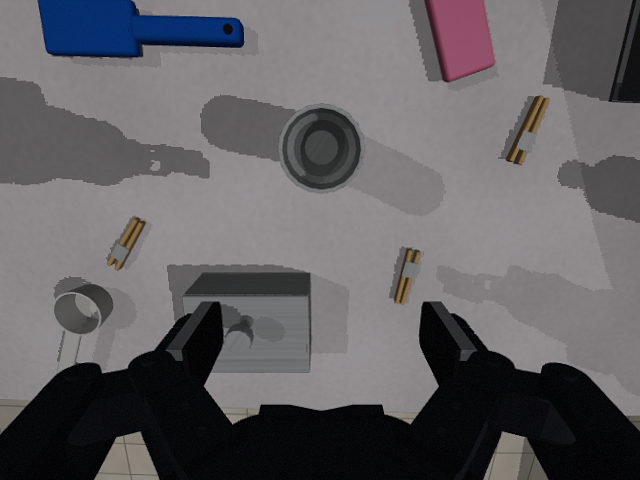

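View pics/c25.png

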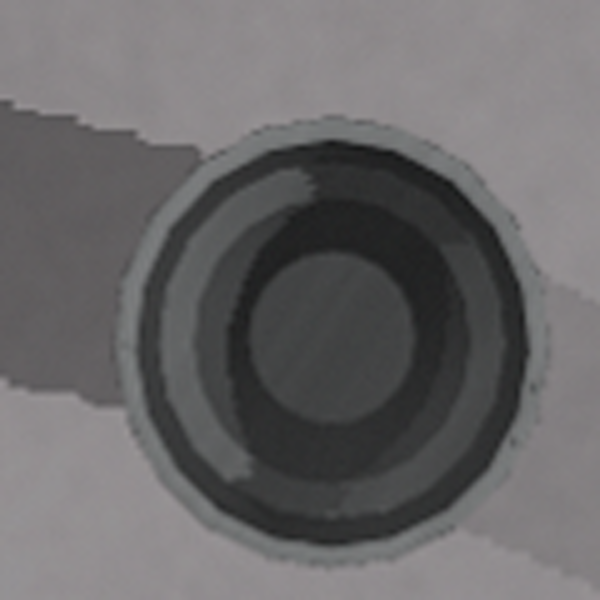

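View pics/L24.png

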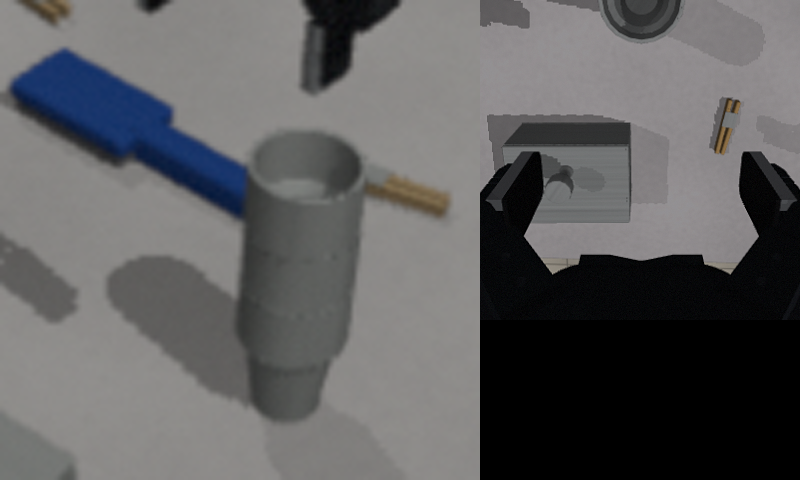

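```bash
python3 - <<'E'
from rim import *
p,o=pickle.load(open('pw25.pkl','rb'))
f=lambda u:u/5+255-.4; g=lambda v:v/5+80-.4
fitrim(p,[(.166,.03,0,-1,f(118)),(.166,.03,0,1,f(546)),(.166,.03,1,1,g(565)),(.166,.03,1,-1,g(118))])
fitrim(p,[(.079,.015,0,-1,f(249)),(.079,.015,0,1,f(415)),(.079,.015,1,-1,g(251)),(.079,.015,1,1,g(424))])
print(bot.job_done())
E
```

```text
[0.5705 0.1866] [-0.9  0.9  0.6 -0.4]
[0.5706 0.1866] [ 0.5 -0.5  0.6 -0.7]
the job is handed in; nothing more can be done
None
```

I handed the job in at about 27 s of the 72 s allowed. Both ordered steps look done and my last checks were good, but the hand-in returned no verdict.

- **Brush:** I lifted the blue brush off the stack by its handle and laid it flat on the machine top. On first touchdown the fingertips met the table at about 40 N, so I backed off 2 mm before letting go. It still lies flat in the last pictures.
- **Third beaker:** It would not swing upright in the grip, and the tool cannot tilt. I pressed its foot against the near face of the fixed tin to turn it, with about 10 N at the wrist. I finished turning it on the table, where it stood upright on its own with its rim and inner bottom measuring the same position.
- **Nesting:** I took it again near the rim and lowered it in without contact until it seated, at TCP height 0.3067 m against an expected 0.3068 m. Then I released it.

**Last checks:** The top beaker's rim and inner bottom both measure (0.5705, 0.1866), so it is straight. The stack's mouth measured (0.569, 0.186) before, about 1 mm away. The scene view shows evenly spaced seams. The scoop and pegs look unmoved, and the gripper is open and clear. No check failed or disagreed by more than the 2 mm calibration, except for one. During the uprighting at the tin, the wrist fit gave 77° where I had expected about 83°. The fit showed the beaker had slid about 8 mm in the pads, and I corrected for it before releasing.

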